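Raise the shielding wall in running bond

ROBOT

A 7-joint arm with a two-finger parallel gripper is mounted at the origin on the work surface. World frame = base frame: x ahead of the robot, y to its left, z up, the work surface at z = 0. Lengths are in m, angles in rad, forces in N, time in s.
With the tool pointing down it reaches from about 0.4 to 0.85 m from the base axis. Payload 4.5 kg.
Tool frame: the origin (TCP) lies at the very end of the fingers, on their centre line; the grasp point (between the pads) lies 19 mm behind it; y points along the fingers, x is the direction in which the jaws open and shut, and the axes are right-handed (so a half turn about y gives the same grasp; the last joint's range is limited). The gripper opens to 88 mm and grips with 3 to 60 N. Pads are 18 mm wide; open, the fingers measure 123 mm over their backs; the gripper's body (75 mm by 187 mm) begins 45 mm behind the grasp point.
Start: joints at [1.251, 0.689, -0.195, 1.565, 0.157, 0.902, -0.215], TCP at [0.217, -0.586, 0.239] pointing down, gripper open.
Joint ranges: [-3.01, 3.01], [-0.46, 2.08], [-1.47, 1.51], [0.13, 2.56], [-1, 4.14], [0.04, 2.09], [-2.66, 2.66]. Speed limits (rad/s): [2.57, 2.57, 3.14, 3.14, 3.14, 3.14, 3.14].

INTERFACE

Orientations are given as a unit quaternion [x, y, z, w].
In Python, from plant import r gives the robot as it stands.
- The arm moves only by the shell command python3 -m inch 'ROWS' [OPENING] [FORCE]. ROWS is JSON, a list of rows, each a list of 6 numbers: the shift along the tool's x, y, z in mm, then the turn, a rotation vector about the tool's x, y, z in rad. In form: [[x, y, z, ax, ay, az], ...]. A call has 1 to 12 rows; each row shifts and turns the commanded pose from where the row before left it, along the tool's axes as they then stand; what a row does not reach is not made up. A row lasts 1/12 s, in which the tool goes at most 41.7 mm and 7.16 degrees, less where a joint would pass 70% of its speed; a pose out of reach is approached as far as the arm can. A call is refused whole if a number of a shift passes 41.7 or a number of a turn 0.125, either way. A call with a gripper value outside its range is refused whole. OPENING is the finger opening in mm, from 0 to 88.1, set as the call begins (- or left out, the last holds). The fingers move at their own pace and stop on an object; FORCE is the grip in N (left out, the last holds). Time passes only in rows, so rows that do not move let the fingers close. It gives the time, the measured TCP pose, the force and the opening at its end, in the units of the state.
- r.get_state(): the state, without advancing time (a new reading comes with each control period).
- r.snapshot(name): name is "scene" or "side" or "wrist"; returns a dict with "img" (400x640x3 uint8, red, green, blue), "range_z" (400x640 float32, m along the optical axis (not along the pixel's ray), 0 where there is no reading), "mtx" (3x3 intrinsics, pixels), "k1" (the pictures are not rectified: a ray, as slopes to the right and down, at radius r is drawn at 1 + k1 r^2 times it, then the intrinsics apply), "camera_from_world" (4x4, takes a point from world to camera coordinates); the wrist camera has in their place "tool_from_camera" (4x4, takes a point from camera to tool coordinates, whose origin is the TCP and whose axes are the tool frame's). Camera axes: x right, y down, z forward; pixel columns grow to the right and rows downward; lengths in m; the calibration is good to about 2 mm. A picture is of the moment at which its call begins: read the wrist's pose just before it.
- r.finish_job(): hands the job in, once; it reports no verdict.
The state is a dict: "clock": time; "q": joint angles; "qd": joint speeds; "joint_torque": joint torques, N m; "tool_pos": TCP position; "eef_rot": TCP orientation; "contact_force": force on the tool from outside, world axes, zero at the start; "moment": the same for the moment, N m; "opening": opening from 0.0 (shut) to 1.0 (fully open).
Only numpy, scipy, OpenCV 4.12 (cv2) and the standard library are available. Lean on these libraries where they do the work, as an engineer would, in place of code of your own. Each camera call takes 0.05 s, during which the arm holds its last target.

TASK

Build the low shielding wall in front of the source pot two courses higher with the two full and two half blocks, in running bond: the second course starts with a half block over the free end of the full block below, so that its joint falls half a block away from the joint beneath, and the third course repeats the first. Lay each block flat and square with the wall, faces flush and with the same narrow joints as in the first course; set the blocks down gently, let go of them, and leave the bottle and the jar where they stand.

Things in the scene. Friction and masses are not known exactly. Their poses are not given: they have to be found in the camera images.
- foot: Fixed aluminium foot plate, 80 (x) by 190 (y) by 8 mm, with the wall's fixed first course on it: blocks 44 mm thick (centred at x = 0) and 40 mm high, a full one at y = -26 mm, a half one at y = +52 mm, 4 mm joint; wall 152 mm long, its top 48 mm above the table. Origin: centre of the plate's underside; y along the wall, z up. On the left or right of the table, yaw varies.
- pot (a point): Steel source pot, 56 mm in diameter, 62 mm high, fixed to the foot behind the wall at x = +125 mm, y = 0 of the foot. Point: centre of its top.
- slot2_half (a point): Where the centre of the second course's half block belongs: at (0, -52, 68) mm on the foot. The point's axes are the foot's; a laid block has its length along y, its 44 mm width along x, its 40 mm height upright.
- slot2_full (a point): Where the centre of the second course's full block belongs: at (0, +26, 68) mm on the foot; 4 mm joint to the half block. The point's axes are the foot's; a laid block has its length along y, its 44 mm width along x, its 40 mm height upright.
- slot3_full (a point): Where the centre of the third course's full block belongs: at (0, -26, 108) mm on the foot. The point's axes are the foot's; a laid block has its length along y, its 44 mm width along x, its 40 mm height upright.
- slot3_half (a point): Where the centre of the third course's half block belongs: at (0, +52, 108) mm on the foot. The point's axes are the foot's; a laid block has its length along y, its 44 mm width along x, its 40 mm height upright.
- full_a_center (a point): Plain off-white polyethylene shielding block, full size: 100 mm long (its x), 44 mm wide (its y), 40 mm high (its z), about 0.17 kg. The point is its centre. At the start it lies on the sloping rack, its length running up the slope. The two full blocks are alike and interchangeable.
- full_b_center (a point): Plain off-white polyethylene shielding block, full size: 100 mm long (its x), 44 mm wide (its y), 40 mm high (its z), about 0.17 kg. The point is its centre. At the start it lies on the sloping rack, its length running up the slope. The two full blocks are alike and interchangeable.
- half_a_center (a point): Plain off-white polyethylene shielding block, half size: 48 mm long (its x), 44 mm wide (its y), 40 mm high (its z), about 0.08 kg. The point is its centre. At the start it lies flat on the steel table between the wall and the rack, its yaw varies. The two half blocks are alike and interchangeable.
- half_b_center (a point): Plain off-white polyethylene shielding block, half size: 48 mm long (its x), 44 mm wide (its y), 40 mm high (its z), about 0.08 kg. The point is its centre. At the start it lies flat on the steel table between the wall and the rack, its yaw varies. The two half blocks are alike and interchangeable.
- rack: Fixed white sheet-metal rack, 130 (x) by 190 mm (y), 80 mm high at the back, on the other side of the table from the foot. Its top slopes at 30 degrees, low on its -x side (towards the robot), with a lip 12 mm high along the low edge. The two full blocks lie on it side by side, 78 to 94 mm between centres, lower ends at the lip. Origin: centre of the underside.
- bottle_mid (a point): Bystander: loose amber bottle with white cap, 40 mm in diameter, 105 mm high, standing among the half blocks. Point: on its axis, 50 mm up.
- jar_mid (a point): Bystander: loose clear jar with grey lid, 46 mm in diameter, 60 mm high, standing among the half blocks. Point: on its axis, 30 mm up.
- tuberack: Bystander: white tube rack with capped tubes, fixed to the table beyond the half blocks, 60 (x) by 100 mm (y), 64 mm high to the tube caps. Origin: centre of its underside.
Not all that is in view belongs to the job. What is shaped like the part that bears half_a_center but turquoise is not meant. Leave any purple look-alike of the part that bears full_a_center alone.

How it is judged:
On the way:
1. the second course is laid: a half and a full block in their places on the first course (((x of half_a_center in the frame of slot2_half between -0.006 and 0.006 m and y of half_a_center in the frame of slot2_half between -0.006 and 0.006 m and z of half_a_center in the frame of slot2_half between -0.005 and 0.005 m and angle between the x axis of half_a_center and the y axis of foot, either way round below 0.1 rad and angle between the z axis of half_a_center and the z axis of foot, either way round below 0.07 rad) or (x of half_b_center in the frame of slot2_half between -0.006 and 0.006 m and y of half_b_center in the frame of slot2_half between -0.006 and 0.006 m and z of half_b_center in the frame of slot2_half between -0.005 and 0.005 m and angle between the x axis of half_b_center and the y axis of foot, either way round below 0.1 rad and angle between the z axis of half_b_center and the z axis of foot, either way round below 0.07 rad)) and ((x of full_a_center in the frame of slot2_full between -0.006 and 0.006 m and y of full_a_center in the frame of slot2_full between -0.006 and 0.006 m and z of full_a_center in the frame of slot2_full between -0.005 and 0.005 m and angle between the x axis of full_a_center and the y axis of foot, either way round below 0.1 rad and angle between the z axis of full_a_center and the z axis of foot, either way round below 0.07 rad) or (x of full_b_center in the frame of slot2_full between -0.006 and 0.006 m and y of full_b_center in the frame of slot2_full between -0.006 and 0.006 m and z of full_b_center in the frame of slot2_full between -0.005 and 0.005 m and angle between the x axis of full_b_center and the y axis of foot, either way round below 0.1 rad and angle between the z axis of full_b_center and the z axis of foot, either way round below 0.07 rad))), for 0.2 s.
At the end, for the whole second after the job is handed in: One half and one full block lie in the second course and one full and one half in the third, each centre within 6 mm of its place along and across the wall and 5 mm in height, length within 0.1 rad of the wall's direction and level within 0.07 rad, at rest and let go ((((x of full_a_center in the frame of slot2_full between -0.006 and 0.006 m and y of full_a_center in the frame of slot2_full between -0.006 and 0.006 m and z of full_a_center in the frame of slot2_full between -0.005 and 0.005 m and angle between the x axis of full_a_center and the y axis of foot, either way round below 0.1 rad and angle between the z axis of full_a_center and the z axis of foot, either way round below 0.07 rad) and (x of full_b_center in the frame of slot3_full between -0.006 and 0.006 m and y of full_b_center in the frame of slot3_full between -0.006 and 0.006 m and z of full_b_center in the frame of slot3_full between -0.005 and 0.005 m and angle between the x axis of full_b_center and the y axis of foot, either way round below 0.1 rad and angle between the z axis of full_b_center and the z axis of foot, either way round below 0.07 rad)) or ((x of full_b_center in the frame of slot2_full between -0.006 and 0.006 m and y of full_b_center in the frame of slot2_full between -0.006 and 0.006 m and z of full_b_center in the frame of slot2_full between -0.005 and 0.005 m and angle between the x axis of full_b_center and the y axis of foot, either way round below 0.1 rad and angle between the z axis of full_b_center and the z axis of foot, either way round below 0.07 rad) and (x of full_a_center in the frame of slot3_full between -0.006 and 0.006 m and y of full_a_center in the frame of slot3_full between -0.006 and 0.006 m and z of full_a_center in the frame of slot3_full between -0.005 and 0.005 m and angle between the x axis of full_a_center and the y axis of foot, either way round below 0.1 rad and angle between the z axis of full_a_center and the z axis of foot, either way round below 0.07 rad))) and (((x of half_a_center in the frame of slot2_half between -0.006 and 0.006 m and y of half_a_center in the frame of slot2_half between -0.006 and 0.006 m and z of half_a_center in the frame of slot2_half between -0.005 and 0.005 m and angle between the x axis of half_a_center and the y axis of foot, either way round below 0.1 rad and angle between the z axis of half_a_center and the z axis of foot, either way round below 0.07 rad) and (x of half_b_center in the frame of slot3_half between -0.006 and 0.006 m and y of half_b_center in the frame of slot3_half between -0.006 and 0.006 m and z of half_b_center in the frame of slot3_half between -0.005 and 0.005 m and angle between the x axis of half_b_center and the y axis of foot, either way round below 0.1 rad and angle between the z axis of half_b_center and the z axis of foot, either way round below 0.07 rad)) or ((x of half_b_center in the frame of slot2_half between -0.006 and 0.006 m and y of half_b_center in the frame of slot2_half between -0.006 and 0.006 m and z of half_b_center in the frame of slot2_half between -0.005 and 0.005 m and angle between the x axis of half_b_center and the y axis of foot, either way round below 0.1 rad and angle between the z axis of half_b_center and the z axis of foot, either way round below 0.07 rad) and (x of half_a_center in the frame of slot3_half between -0.006 and 0.006 m and y of half_a_center in the frame of slot3_half between -0.006 and 0.006 m and z of half_a_center in the frame of slot3_half between -0.005 and 0.005 m and angle between the x axis of half_a_center and the y axis of foot, either way round below 0.1 rad and angle between the z axis of half_a_center and the z axis of foot, either way round below 0.07 rad))) and linear speed of each of full_a, full_b, half_a, half_b below 0.02 m/s and contact force between the fingers and full_a below 0.1 N and contact force between the fingers and full_b below 0.1 N and contact force between the fingers and half_a below 0.1 N and contact force between the fingers and half_b below 0.1 N); the robot touches nothing.
It fails at once if the bottle or the jar is pushed more than 25 mm or tipped ((distance of bottle_mid from where it was at the start of the episode above 0.025 m or angle between bottle_mid's own z axis and vertical above 0.35 rad) or (distance of jar_mid from where it was at the start of the episode above 0.025 m or angle between jar_mid's own z axis and vertical above 0.35 rad)).
It fails at once if a block is slammed or dropped onto the wall (over 60 N) (contact force between any of full_a, full_b, half_a, half_b and foot above 60 N or contact force between any of full_b, half_a, half_b and full_a above 60 N or contact force between any of half_a, half_b and full_b above 60 N or contact force between half_b and half_a above 60 N).
It also fails if it takes over 72 s, if anything falls off the work surface, if the arm or the gripper's body presses on something with over 40 N, if the wrist force passes 120 N, or if a joint passes its speed limit or range.

## Working session

There is one attempt and no reset: what is moved stays moved. The work goes in short steps, Python scripts to look and compute and a shell command to move; the robot and the scene stay as the last step left them, time stands still between calls to the robot, and variables do not carry over. Pictures are saved under pics/ and viewed, and the job is handed in when it is done.

```bash
ls -la; mkdir -p pics
cat > h.py <<'E'
import numpy as np, cv2
from plant import r
from scipy.spatial.transform import Rotation as R
def snap(n):
    st=r.get_state(); s=r.snapshot(n)
    if n=='wrist':
        T=np.eye(4);T[:3,:3]=R.from_quat(st['eef_rot']).as_matrix();T[:3,3]=st['tool_pos']
        W=T@np.array(s['tool_from_camera'])
    else: W=np.linalg.inv(np.array(s['camera_from_world']))
    s['W']=W; return s
def save(s,f): cv2.imwrite('pics/'+f,s['img'][:,:,::-1])
def slopes(s,uv):
    K=np.array(s['mtx']); uv=np.atleast_2d(np.array(uv,float))
    d=np.stack([(uv[:,0]-K[0,2])/K[0,0],(uv[:,1]-K[1,2])/K[1,1]],1); u=d.copy()
    for _ in range(20): u=d/(1+s['k1']*(u**2).sum(1,keepdims=True))
    return u
def ray(s,uv):
    u=slopes(s,uv); d=np.c_[u,np.ones(len(u))]@s['W'][:3,:3].T
    return s['W'][:3,3],d
def atz(s,uv,z):
    o,d=ray(s,uv); return o+d*((z-o[2])/d[:,2])[:,None]
def cloud(s):
    H,Wd=s['range_z'].shape
    v,u=np.mgrid[:H,:Wd]; sl=slopes(s,np.stack([u.ravel(),v.ravel()],1)); z=s['range_z'].ravel()
    P=np.c_[sl*z[:,None],z]@s['W'][:3,:3].T+s['W'][:3,3]
    P[z==0]=np.nan
    return P.reshape(H,Wd,3)
def proj(s,P):
    P=np.atleast_2d(P); C=np.linalg.inv(s['W']); p=P@C[:3,:3].T+C[:3,3]
    x=p[:,:2]/p[:,2:]; x=x*(1+s['k1']*(x**2).sum(1,keepdims=True)); K=np.array(s['mtx'])
    return np.c_[x[:,0]*K[0,0]+K[0,2],x[:,1]*K[1,1]+K[1,2]]
E
python3 - <<'E'
from h import *
print(r.get_state())
for n in ['scene','side','wrist']:
    s=snap(n); save(s,n+'0.png'); print(n,s['mtx'],s['k1'],np.round(s['W'],3).tolist())
    np.savez('/tmp/'+n+'0.npz',**{k:np.array(v) for k,v in s.items()})
E
```

```text
total 12
drwxr-xr-x  3 agent agent 4096 Dec  7 14:37 .
drwxr-xr-x 23 root  root  4096 Dec  7 14:37 ..
drwxr-xr-x  2 agent agent 4096 Dec  7 14:37 pics
{'clock': 0.0, 'q': array([ 1.25076933,  0.6899762 , -0.19450172,  1.56632659,  0.15733424,
        0.9025022 , -0.21506197]), 'qd': array([ 0.00058174, -0.00080202,  0.00036038, -0.00201343,  0.00097907,
        0.00057728, -0.00133179]), 'joint_torque': array([-1.07797946e-04, -5.27561545e+01, -1.26670361e+00, -1.53430384e+01,
       -5.24932158e-02,  6.56195145e-03,  1.89001507e-04]), 'tool_pos': array([ 0.21627934, -0.58572116,  0.23791924]), 'eef_rot': array([-0.57990083,  0.40472019, -0.40360234,  0.58053574]), 'contact_force': array([ 0.26217285, -0.42886738, -0.11616424]), 'moment': array([-0.02055199,  0.00453778, -0.0157586 ]), 'opening': 0.9979690840047962}
scene [[421.03386822   0.         322.59896556]
 [  0.         421.03386822 196.64260672]
 [  0.           0.           1.        ]] -0.07435525943165908 [[0.707, 0.609, -0.359, 1.005], [0.707, -0.615, 0.35, -0.509], [-0.007, -0.502, -0.865, 1.19], [0.0, 0.0, 0.0, 1.0]]
side [[364.39198352   0.         318.88174555]
 [  0.         364.39198352 205.26419017]
 [  0.           0.           1.        ]] 0.019307893918676253 [[-0.819, -0.324, 0.473, 0.037], [-0.573, 0.465, -0.675, 0.698], [-0.001, -0.824, -0.567, 0.7], [0.0, 0.0, 0.0, 1.0]]
wrist [[302.25843711   0.         314.04148643]
 [  0.         302.25843711 200.44580752]
 [  0.           0.           1.        ]] -0.03598534825687344 [[0.347, -0.896, -0.277, 0.287], [-0.938, -0.332, -0.1, -0.561], [-0.002, 0.294, -0.956, 0.385], [0.0, 0.0, 0.0, 1.0]]
```

View pics/scene0.png

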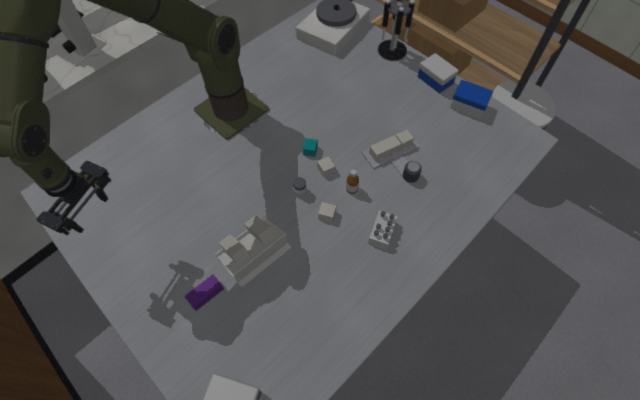

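View pics/side0.png

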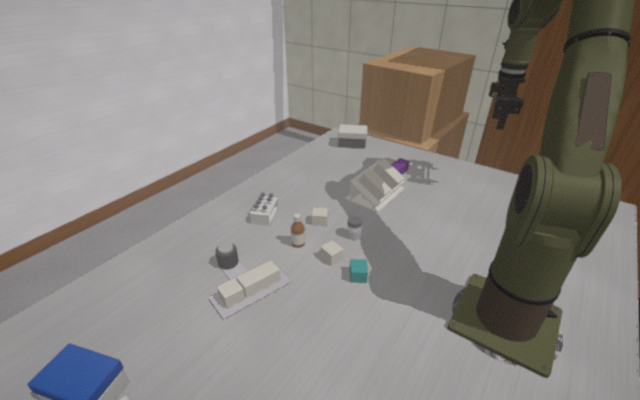

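View pics/wrist0.png

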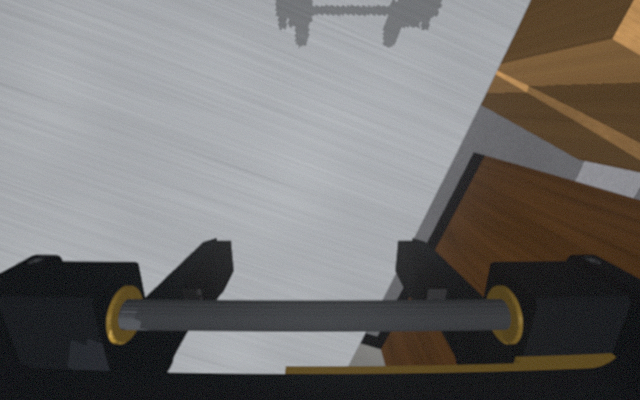

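The scene view shows the wall at about (393,147), the pot at (412,171), white half blocks at (327,165) and (328,211), the turquoise decoy at (310,147), the bottle at (352,181), the jar at (299,185), and the rack at (252,248). The purple decoy lies beyond the rack at (204,291). Next I measure from the depth clouds of both views.

Run:
```python
from h import *
L={}
for n in ['scene','side']:
    s={k:v for k,v in np.load(f'/tmp/{n}0.npz').items()}; L[n]=s
    c=cloud(s); z=c[...,2]
    reg=(c[...,0]>.25)&(c[...,0]<.95)&(abs(c[...,1])<.5)
    t=reg&(abs(z)<.006)
    print(n,'table z',np.median(z[t]),np.std(z[t]))
    m=(reg&(z>.02)&(z<.14)).astype(np.uint8)
    k,lab,st,ce=cv2.connectedComponentsWithStats(m)
    for i in range(1,k):
        if st[i,4]<25: continue
        p=c[lab==i]; col=np.median(s['img'][lab==i],0)
        top=p[p[:,2]>np.percentile(p[:,2],95)-.006]
        print(np.round(ce[i]),st[i,4],'lo',np.round(p.min(0),3),'hi',np.round(p.max(0),3),'topmed',np.round(np.median(top,0),3),col)
for n,(x0,y0,x1,y1),f in [('scene',(190,120,440,320),'c1.png'),('side',(200,140,420,320),'c2.png')]:
    cv2.imwrite('pics/'+f,cv2.resize(L[n]['img'][y0:y1,x0:x1,::-1],None,fx=3 if n=='scene' else 3.3,fy=3 if n=='scene' else 3.3,interpolation=cv2.INTER_CUBIC))
```

```text
scene table z -2.9047928318259864e-05 0.002362022095327614
[391. 144.] 648 lo [0.502 0.193 0.02 ] hi [0.587 0.352 0.054] topmed [0.546 0.271 0.048] [131.5 130.5 124. ]
[310. 145.] 194 lo [0.317 0.042 0.02 ] hi [0.379 0.103 0.046] topmed [0.349 0.072 0.04 ] [21. 99. 99.]
[326. 165.] 214 lo [0.416 0.026 0.02 ] hi [0.473 0.081 0.047] topmed [0.444 0.053 0.04 ] [134. 133. 126.]
[412. 170.] 288 lo [0.637 0.205 0.02 ] hi [0.693 0.265 0.067] topmed [0.665 0.235 0.062] [59.  59.5 62.5]
[352. 181.] 222 lo [0.539 0.039 0.02 ] hi [0.578 0.077 0.11 ] topmed [0.558 0.059 0.105] [82.  72.5 65.5]
[299. 186.] 210 lo [ 0.425 -0.09   0.021] hi [ 0.468 -0.045  0.065] topmed [ 0.444 -0.066  0.061] [70. 71. 75.]
[327. 210.] 239 lo [ 0.539 -0.095  0.02 ] hi [ 0.597 -0.037  0.045] topmed [ 0.569 -0.066  0.04 ] [135. 134. 127.]
[383. 228.] 656 lo [ 0.685 -0.047  0.02 ] hi [0.78 0.07 0.07] topmed [0.736 0.006 0.064] [ 98.  99. 100.]
[250. 246.] 2435 lo [ 0.427 -0.41   0.02 ] hi [ 0.555 -0.216  0.112] topmed [ 0.513 -0.289  0.104] [91. 90. 87.]
[210. 286.] 314 lo [ 0.48 -0.5   0.02] hi [ 0.527 -0.448  0.048] 
[... 393 characters left out ...]
042] topmed [ 0.566 -0.059  0.038] [178.  174.  166.5]
[297. 230.] 328 lo [0.536 0.051 0.02 ] hi [0.576 0.086 0.106] topmed [0.556 0.067 0.103] [135. 128. 121.]
[353. 225.] 248 lo [ 0.422 -0.082  0.02 ] hi [ 0.464 -0.038  0.061] topmed [ 0.444 -0.059  0.058] [113. 111. 113.]
[331. 250.] 294 lo [0.415 0.035 0.02 ] hi [0.472 0.085 0.041] topmed [0.443 0.061 0.038] [182.5 178.  171. ]
[226. 254.] 416 lo [0.634 0.211 0.02 ] hi [0.687 0.268 0.065] topmed [0.66  0.241 0.061] [92. 91. 92.]
[248. 282.] 1264 lo [0.501 0.199 0.02 ] hi [0.586 0.354 0.05 ] topmed [0.543 0.279 0.047] [186. 182. 173.]
[358. 268.] 304 lo [0.317 0.049 0.02 ] hi [0.377 0.109 0.041] topmed [0.347 0.08  0.038] [ 78. 143. 141.]
```

View pics/c1.png

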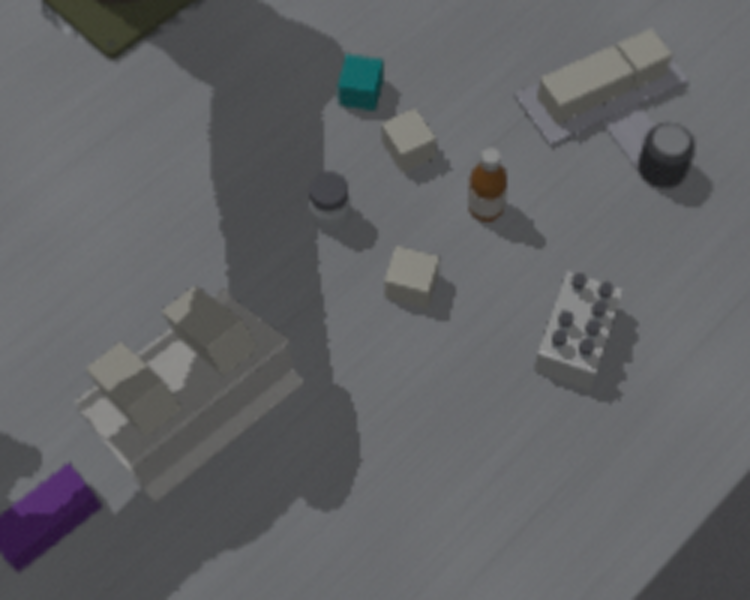

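View pics/c2.png

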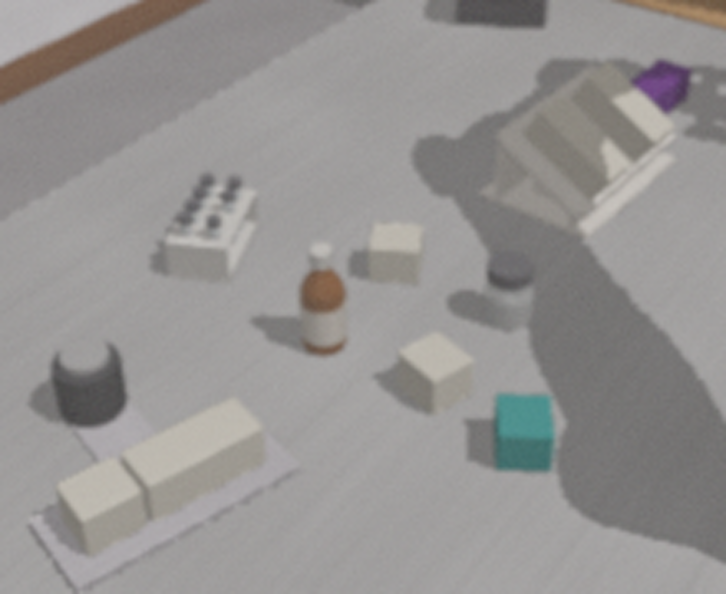

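The four white pieces are candidates and each fits its description:
- **Half blocks:** scene (326,165) and (327,210). The block at (310,146) is turquoise, so it is a decoy.
- **Full blocks:** the two pale ones on the rack at scene (205,320)/3+offset. The purple one lies off the rack on the table, so it is a decoy.

The crops confirm this. The two fixed views differ by about 7 mm in y, so I'll refine with the wrist camera.

```bash
cat >> h.py <<'E'
from scipy.linalg import logm
def pose():
    st=r.get_state();T=np.eye(4);T[:3,:3]=R.from_quat(st['eef_rot']).as_matrix();T[:3,3]=st['tool_pos'];return T
def target(p,jaw,tilt=0.):
    """jaw: azimuth deg of tool x (horizontal); tool y down, tilted by tilt deg about tool x; p TCP"""
    a=np.radians(jaw);x=np.array([np.cos(a),np.sin(a),0]);y=np.array([0,0,-1.]);z=np.cross(x,y)
    M=np.stack([x,y,z],1)@R.from_rotvec([np.radians(tilt),0,0]).as_matrix()
    T=np.eye(4);T[:3,:3]=M;T[:3,3]=p;return T
def plan(Tg,N=None,T0=None,show=True):
    T0=pose() if T0 is None else T0
    D=np.linalg.inv(T0)@Tg
    w=R.from_matrix(D[:3,:3]).as_rotvec()
    n0=max(np.linalg.norm(D[:3,3])*1000/38,np.linalg.norm(w)/.115,1)
    N=N or int(np.ceil(n0))
    wi=w/N; Ri=R.from_rotvec(wi).as_matrix()
    A=sum(np.linalg.matrix_power(Ri,k) for k in range(N))
    d=np.linalg.solve(A,D[:3,3])*1000
    if show: print('N',N,'row',np.round(d,1).tolist()+np.round(wi,4).tolist(),'| total shift',np.round(D[:3,3]*1000,1),'turn',np.round(w,3))
    return N,d,wi
E
python3 - <<'E'
from h import *
for n in ['scene','side']:
    s={k:v for k,v in np.load(f'/tmp/{n}0.npz').items()}; c=cloud(s)
    P=c.reshape(-1,3)
    def top(cx,cy,rad,zl,zh):
        q=P[(np.hypot(P[:,0]-cx,P[:,1]-cy)<rad)&(P[:,2]>zl)&(P[:,2]<zh)]
        return q
    for nm,a in dict(hA=(.444,.055,.05,.034,.046),hB=(.568,-.063,.05,.034,.046),wall=(.545,.275,.1,.042,.054),pot=(.663,.237,.05,.056,.068)).items():
        q=top(*a); print(n,nm,len(q),np.round(q.mean(0),4),cv2.minAreaRect((q[:,:2]*1000).astype(np.float32)))
print(np.round(r.snapshot('wrist')['tool_from_camera'],4)); print(np.round(pose(),3))
plan(target([.568-.02,-.065,.25],-90))
E
```

```text
scene hA 168 [0.4446 0.0536 0.0396] ((444.9300842285156, 54.25165939331055), (45.65067672729492, 51.19194412231445), 73.79135131835938)
scene hB 204 [ 0.5691 -0.0667  0.0399] ((569.0899658203125, -66.5759506225586), (48.19783401489258, 49.00706481933594), 29.576509475708008)
scene wall 488 [0.5455 0.2705 0.0476] ((547.1378173828125, 270.33917236328125), (134.24757385253906, 139.97427368164062), 30.679779052734375)
scene pot 122 [0.665  0.2344 0.0609] ((663.4965209960938, 235.11912536621094), (52.32782745361328, 44.17547607421875), 51.01594543457031)
side hA 207 [0.4427 0.0605 0.038 ] ((443.607421875, 59.2822265625), (44.6768913269043, 48.872623443603516), 72.11395263671875)
side hB 139 [ 0.5661 -0.0597  0.0381] ((567.5496215820312, -60.3769645690918), (47.73613357543945, 49.78070068359375), 28.372093200683594)
side wall 875 [0.5456 0.2785 0.0466] ((580.9976806640625, 263.9361267089844), (151.5203857421875, 124.05554962158203), 72.76187896728516)
side pot 133 [0.6614 0.2406 0.0604] ((663.35595703125, 238.8153076171875), (36.91851806640625, 39.954872131347656), 48.845096588134766)
[[ 1.000e+00  2.000e-04 -3.000e-04  9.000e-04]
 [ 4.000e-04 -2.943e-01  9.557e-01 -1.474e-01]
 [ 1.000e-04 -9.557e-01 -2.943e-01  7.500e-02]
 [ 0.000e+00  0.000e+00  0.000e+00  1.000e+00]]
[[ 0.347 -0.     0.938  0.216]
 [-0.938  0.001  0.347 -0.586]
 [-0.001 -1.    -0.     0.238]
 [ 0.     0.     0.     1.   ]]
N 17 row [-26.6, -0.7, 25.0, 0.0, 0.0208, -0.0001] | total shift [-373.8  -11.4  491.6] turn [ 0.     0.354 -0.001]
```

Run:
```python
from h import *
plan(target([.47,-.01,.25],-90),18)
```

```text
N 18 row [-29.0, -0.6, 19.9, 0.0, 0.0197, -0.0001] | total shift [-452.4  -11.3  437.5] turn [ 0.     0.354 -0.001]
```

```bash
python3 -m inch '[[-29,-0.6,20,0,0.02,0],[-29,-0.6,20,0,0.02,0],[-29,-0.6,20,0,0.02,0],[-29,-0.6,20,0,0.02,0],[-29,-0.6,20,0,0.02,0],[-29,-0.6,20,0,0.02,0],[-29,-0.6,20,0,0.02,0],[-29,-0.6,20,0,0.02,0],[-29,-0.6,20,0,0.02,0]]' 88
python3 -m inch '[[-29,-0.6,20,0,0.02,0],[-29,-0.6,20,0,0.02,0],[-29,-0.6,20,0,0.02,0],[-29,-0.6,20,0,0.02,0],[-29,-0.6,20,0,0.02,0],[-29,-0.6,20,0,0.02,0],[-29,-0.6,20,0,0.02,0],[-29,-0.6,20,0,0.02,0],[-29,-0.6,20,0,0.02,0],[0,0,0,0,0,0],[0,0,0,0,0,0]]'
python3 - <<'E'
from h import *
print(np.round(pose(),3).tolist(),r.get_state()['qd'].round(3))
s=snap('wrist');save(s,'w1.png');np.savez('/tmp/w1.npz',**{k:np.array(v) for k,v in s.items()})
E
```

```text
clock: 0.95
tool_pos: [0.3193, -0.2852, 0.2442]
eef_rot: [-0.541, 0.455, -0.455, 0.541]
contact_force: [0.6, 0.5, -0.4]
opening: 0.998
clock: 1.87
tool_pos: [0.4746, -0.0082, 0.2494]
eef_rot: [-0.499, 0.5, -0.5, 0.5]
contact_force: [-1.2, -0.1, -0.4]
opening: 1.0
[[-0.001, 0.001, 1.0, 0.475], [-1.0, 0.001, -0.001, -0.008], [-0.001, -1.0, 0.001, 0.249], [0.0, 0.0, 0.0, 1.0]] [ 0.052 -0.014  0.043  0.05   0.01   0.005  0.009]
```

View pics/w1.png

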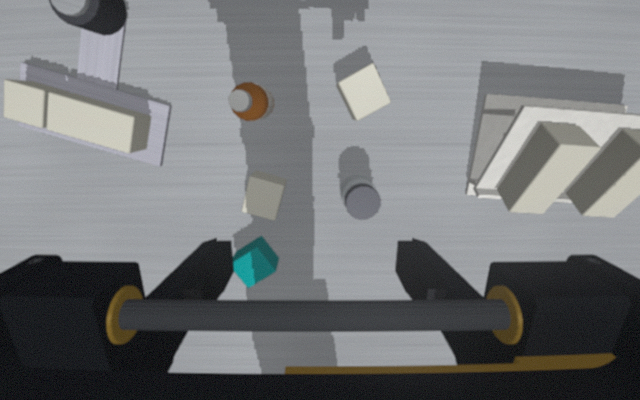

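The wrist view shows everything: half B at (362,91), half A at (264,196), turquoise at (256,261), bottle at (248,100), jar at (362,198), the wall at left (75,110) and the rack with two full blocks at (545,165) and (615,175).

```bash
cat >> h.py <<'E'
def obj(c,cx,cy,rad,zl,zh):
    P=c.reshape(-1,3); q=P[(np.hypot(P[:,0]-cx,P[:,1]-cy)<rad)&(P[:,2]>zl)&(P[:,2]<zh)]
    return q
def rect(q):
    (x,y),(w,h),a=cv2.minAreaRect((q[:,:2]*1000).astype(np.float32))
    if w<h: w,h,a=h,w,a+90   # a: direction of long side
    return round(x,1),round(y,1),round(w,1),round(h,1),round((a+90)%180-90,1)
E
python3 - <<'E'
from h import *
s={k:v for k,v in np.load('/tmp/w1.npz').items()};c=cloud(s)
z=c[:240,:,2]; print('table',np.nanmedian(z[abs(z)<.01]))
for nm,a in dict(hA=(.444,.057,.05,.034,.046),hB=(.568,-.063,.05,.034,.046),bottle=(.557,.063,.04,.09,.12),jar=(.444,-.062,.04,.05,.07),pot=(.663,.237,.05,.056,.068)).items():
    q=obj(c,*a); print(nm,len(q),np.round(q.mean(0),4),rect(q) if len(q) else '')
P=c.reshape(-1,3)
# wall top
q=P[(P[:,0]>.48)&(P[:,0]<.62)&(P[:,1]>.15)&(P[:,1]<.38)&(abs(P[:,2]-.048)<.005)]; print('wall',len(q),np.median(q[:,2]),rect(q))
# rack block tops: fit normals
q=P[(P[:,0]>.4)&(P[:,0]<.6)&(P[:,1]<-.18)&(P[:,1]>-.42)&(P[:,2]>.01)]
print(len(q)); h=-.5*q[:,0]+.866*q[:,2]
# slope-height signed histogram (assuming rack yaw ~0)
print(np.histogram(h,bins=np.arange(-.3,-.1,.01)))
E
python3 - <<'E'
import cv2
im=cv2.imread('pics/w1.png')
cv2.imwrite('pics/w1c.png',cv2.resize(im[30:240,230:400],None,fx=2.8,fy=2.8,interpolation=cv2.INTER_CUBIC))
E
```

```text
table 0.001491613806071379
hA 1365 [0.4444 0.0538 0.0413] (443.1, 54.4, 48.5, 44.3, -16.3)
hB 1776 [ 0.5674 -0.0648  0.0413] (566.7, -65.3, 48.4, 44.4, 28.7)
bottle 412 [0.5568 0.0592 0.1054] (557.1, 60.3, 19.9, 17.9, 88.9)
jar 983 [ 0.4453 -0.0652  0.061 ] (443.9, -65.8, 40.5, 39.6, 23.0)
pot 539 [0.6502 0.2337 0.0619] (647.6, 235.5, 51.3, 21.3, 87.8)
wall 5139 0.04926454025413396 (543.3, 272.4, 152.9, 45.7, 73.1)
14860
(array([   0,    0,    0,   15,   33,   24,   26,   42,   73, 4487, 1799,
       1550, 1540, 4538,  733,    0,    0,    0,    0]), array([-0.3 , -0.29, -0.28, -0.27, -0.26, -0.25, -0.24, -0.23, -0.22,
       -0.21, -0.2 , -0.19, -0.18, -0.17, -0.16, -0.15, -0.14, -0.13,
       -0.12, -0.11]))
```

View pics/w1c.png

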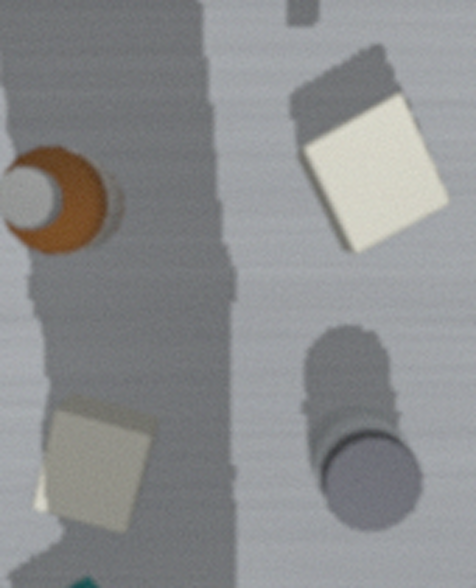

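Run:
```python
from h import *
plan(target([.5614,-.0682,.12],-61.3),5)
```

```text
N 5 row [15.0, 25.9, 15.1, 0.0002, -0.1011, 0.0] | total shift [ 57.6 129.2  88.3] turn [ 0.001 -0.505  0.   ]
```

```bash
python3 -m inch '[[15,26,15,0,-0.101,0],[15,26,15,0,-0.101,0],[15,26,15,0,-0.101,0],[15,26,15,0,-0.101,0],[15,26,15,0,-0.101,0],[0,0,0,0,0,0],[0,0,0,0,0,0]]' 74
python3 - <<'E'
from h import *
s=snap('wrist');save(s,'w2.png');c=cloud(s)
q=obj(c,.567,-.065,.05,.034,.046);print(len(q),np.round(q.mean(0),4),rect(q))
q=obj(c,.557,.06,.04,.09,.12);print('bottle',len(q),q.mean(0) if len(q) else 0)
plan(target([.5614,-.0682,.006],-61.3),6)
E
```

```text
clock: 2.5
tool_pos: [0.5592, -0.071, 0.1181]
eef_rot: [0.608, -0.364, 0.361, -0.606]
contact_force: [0.3, -0.2, -0.1]
opening: 0.843
3412 [ 0.5689 -0.0651  0.0413] (567.8, -65.6, 47.9, 44.1, 28.5)
bottle 1580 [0.55879453 0.05770373 0.10366264]
N 6 row [-0.1, 18.9, 0.5, 0.0003, -0.001, -0.0001] | total shift [ -0.6 113.5   2.8] turn [ 0.002 -0.006 -0.001]
```

View pics/w2.png

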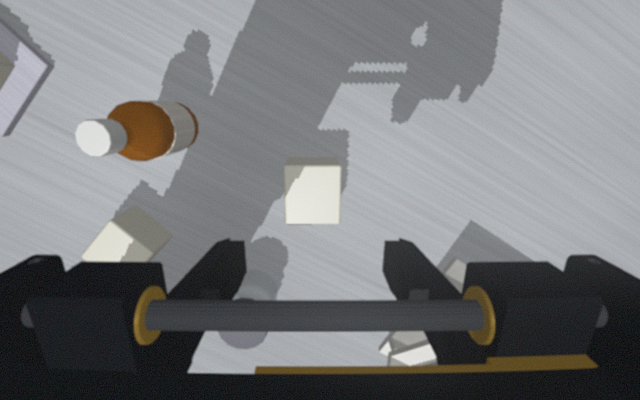

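```bash
python3 -m inch '[[0,22,1,0,0,0],[0,25,1,0,0,0],[0,25,1,0,0,0],[0,22,0.5,0,0,0],[0,13,0,0,0,0],[0,6,0,0,0,0],[0,0,0,0,0,0]]' 74
python3 -m inch '[[0,0,0,0,0,0],[0,0,0,0,0,0],[0,0,0,0,0,0],[0,0,0,0,0,0],[0,0,0,0,0,0]]' 30 25
```

```text
clock: 3.13
tool_pos: [0.5634, -0.067, 0.0068]
eef_rot: [0.608, -0.361, 0.361, -0.608]
contact_force: [0.9, 0.1, 0.6]
opening: 0.839
clock: 3.55
tool_pos: [0.5645, -0.0672, 0.0072]
eef_rot: [-0.608, 0.361, -0.362, 0.608]
contact_force: [-0.5, 1.2, 3.1]
opening: 0.496
```

```bash
python3 -m inch '[[0,-15,0,0,0,0],[0,-35,0,0,0,0],[0,-40,0,0,0,0],[0,-40,0,0,0,0],[0,-35,0,0,0,0],[0,-10,0,0,0,0]]'
python3 - <<'E'
from h import *
T=pose();print(np.round(T[:3,3],4))
plan(target([.5271,.2191,.17],-16.9),10)
E
```

```text
clock: 4.05
tool_pos: [0.5668, -0.0673, 0.1869]
eef_rot: [-0.606, 0.358, -0.364, 0.609]
contact_force: [0.7, 0.3, -1.3]
opening: 0.498
[ 0.5668 -0.0673  0.1869]
N 10 row [-22.5, 1.7, 19.3, -0.0005, -0.0778, 0.0007] | total shift [-270.6   16.5  101.9] turn [-0.005 -0.778  0.007]
```

```bash
python3 -m inch '[[-22.5,0,19.3,0,-0.078,0],[-22.5,0,19.3,0,-0.078,0],[-22.5,0,19.3,0,-0.078,0],[-22.5,0,19.3,0,-0.078,0],[-22.5,0,19.3,0,-0.078,0],[-22.5,0,19.3,0,-0.078,0],[-22.5,0,19.3,0,-0.078,0],[-22.5,0,19.3,0,-0.078,0],[-22.5,0,19.3,0,-0.078,0],[-22.5,0,19.3,0,-0.078,0],[0,0,0,0,0,0],[0,0,0,0,0,0]]'
python3 - <<'E'
from h import *
T=pose();print(np.round(T,4).tolist(),r.get_state()['qd'].round(2))
s=snap('wrist');save(s,'w3.png');c=cloud(s);np.savez('/tmp/w3.npz',**{k:np.array(v) for k,v in s.items()})
P=c.reshape(-1,3)
q=P[(P[:,0]>.46)&(P[:,0]<.64)&(P[:,1]>.15)&(P[:,1]<.38)&(abs(P[:,2]-.049)<.005)]; print('wall',len(q),np.median(q[:,2]),rect(q))
q=P[(np.hypot(P[:,0]-.663,P[:,1]-.237)<.05)&(abs(P[:,2]-.062)<.005)]; print('pot',len(q),rect(q))
plan(target([.5271,.2191,.1],-16.9))
E
```

```text
clock: 5.05
tool_pos: [0.5219, 0.221, 0.181]
eef_rot: [-0.7, 0.102, -0.101, 0.7]
contact_force: [0.3, -0.2, -1.2]
opening: 0.498
[[0.9588, -0.0016, 0.284, 0.5219], [-0.284, 0.0005, 0.9588, 0.221], [-0.0017, -1.0, 0.0, 0.181], [0.0, 0.0, 0.0, 1.0]] [ 0.04  0.    0.06 -0.01  0.01  0.01 -0.  ]
wall 7800 0.04932137729104405 (585.4, 263.2, 144.9, 128.4, 72.6)
pot 1684 (662.4, 236.5, 39.2, 38.9, -1.9)
N 3 row [1.3, 27.0, 0.5, 0.0005, 0.0012, -0.0002] | total shift [ 4.  80.9  1.5] turn [ 0.001  0.003 -0.001]
```

View pics/w3.png

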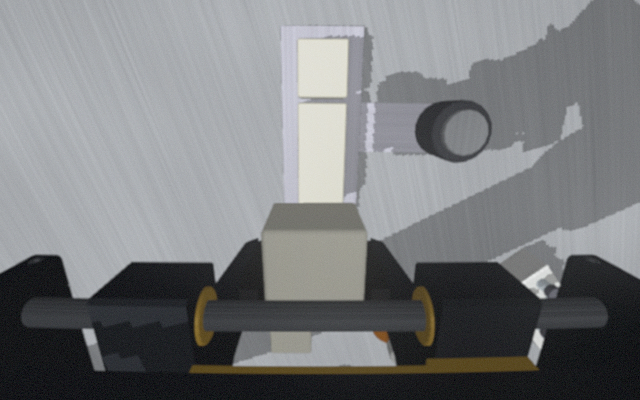

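```bash
cat >> h.py <<'E'
def tool(s,c,T): return (c.reshape(-1,3)-T[:3,3])@T[:3,:3]
def wallfit(c,z0,w=.04,cx=.5433,cy=.2724,yaw=-16.9):
    a=np.radians(yaw);f=np.array([np.cos(a),np.sin(a)]);g=np.array([-f[1],f[0]])
    P=c.reshape(-1,3);d=P[:,:2]-[cx,cy]
    m=(abs(d@f)<w)&(abs(d@g)<.12)&(abs(P[:,2]-z0)<.005)
    return P[m]
def edges(q,lo=.5,hi=99.5): return np.round(np.percentile(q,[lo,50,hi],axis=0)*1000,1)
E
python3 - <<'E'
from h import *
s={k:v for k,v in np.load('/tmp/w3.npz').items()};c=cloud(s)
T=s['W']@np.linalg.inv(s['tool_from_camera'])
q=wallfit(c,.049);print('wall',len(q),rect(q))
t=(q-T[:3,3])@T[:3,:3]; print('wall in tool xyz pct',edges(t))
t=tool(s,c,T); b=t[(abs(t[:,0])<.03)&(t[:,2]>-.03)&(t[:,2]<.045)&(t[:,1]>-.045)&(t[:,1]<.02)]
print(len(b),edges(b)); 
top=b[b[:,1]<-.025]; print('top',len(top),edges(top))
fr=b[(b[:,1]>-.02)&(b[:,1]<0)]; print('front',len(fr),edges(fr))
E
```

```text
wall 7663 (544.9, 276.0, 144.8, 44.1, 73.3)
wall in tool xyz pct [[-14.9 129.9 -12.4]
 [  6.5 131.7  64.2]
 [ 28.2 134.1 130.3]]
11338 [[-29.6 -44.3  -5.9]
 [ -0.2 -33.9  13.6]
 [ 29.6   2.5  27.6]]
top 9117 [[-29.2 -44.5  -6. ]
 [ -0.2 -34.1  10.7]
 [ 29.3 -25.4  27.5]]
front 1514 [[-29.8 -19.9   7.2]
 [  0.7 -11.3  27. ]
 [ 29.8  -0.2  27.7]]
```

Run:
```python
from h import *
plan(target([.5277,.2194,.075],-16.8),4)
```

```text
N 4 row [1.1, 26.5, 0.5, 0.0004, 0.0004, -0.0002] | total shift [  4.5 105.9   2. ] turn [ 0.001  0.002 -0.001]
```

```bash
python3 -m inch '[[2,20,1,0,0,0],[1.5,35,1,0,0,0],[1,35,0,0,0,0],[0,15,0,0,0,0],[0,0,0,0,0,0],[0,0,0,0,0,0],[0,0,0,0,0,0]]'
python3 - <<'E'
from h import *
print(r.get_state()['qd'].round(3))
plan(target([.5277,.2194,.058],-16.8),4)
E
```

```text
clock: 5.68
tool_pos: [0.5295, 0.2192, 0.0775]
eef_rot: [-0.699, 0.103, -0.104, 0.7]
contact_force: [0.1, 0.4, -1.4]
opening: 0.501
[-0.003 -0.018 -0.009 -0.003  0.    -0.002 -0.001]
N 4 row [-0.5, 4.9, -0.1, -0.0002, -0.0001, 0.0004] | total shift [-1.9 19.5 -0.3] turn [-0.001 -0.     0.002]
```

```bash
python3 -m inch '[[-1,8,0,0,0,0],[-0.5,7,0,0,0,0],[0,3,0,0,0,0],[0,0,0,0,0,0],[0,0,0,0,0,0],[0,0,0,0,0,0]]'
python3 - <<'E'
from h import *
plan(target([.5277,.2194,.054],-16.8),4)
E
```

```text
clock: 6.18
tool_pos: [0.527, 0.2202, 0.0586]
eef_rot: [-0.7, 0.103, -0.103, 0.7]
contact_force: [0.3, 1.7, -0.6]
opening: 0.497
N 4 row [0.2, 1.2, -0.2, -0.0, 0.0003, 0.0001] | total shift [ 0.9  4.6 -0.6] turn [-0.     0.001  0.   ]
```

```bash
python3 -m inch '[[0.3,1,0,0,0,0],[0,1,0,0,0,0],[0,1,0,0,0,0],[0,1,0,0,0,0],[0,0,0,0,0,0],[0,0,0,0,0,0]]'
```

```text
clock: 6.68
tool_pos: [0.5273, 0.22, 0.0552]
eef_rot: [0.7, -0.103, 0.103, -0.7]
contact_force: [-0.9, -1.1, 5.9]
opening: 0.494
```

Run:
```python
from h import *
for i in range(6):
    st=r.get_state();print(st['tool_pos'].round(4),st['contact_force'].round(1)); s=snap('wrist')
save(s,'w4.png');np.savez('/tmp/w4.npz',**{k:np.array(v) for k,v in s.items()})
```

```text
[0.5273 0.22   0.0552] [-0.9 -1.1  5.9]
[0.5273 0.22   0.0552] [-1.2 -1.8  6.2]
[0.5273 0.2201 0.0552] [-1.7 -0.5  5.7]
[0.5273 0.2201 0.0552] [-1.3 -0.9  4.9]
[0.5273 0.22   0.0552] [-1.2 -0.6  6.5]
[0.5273 0.22   0.0552] [-1.4 -0.8  5.2]
```

View pics/w4.png

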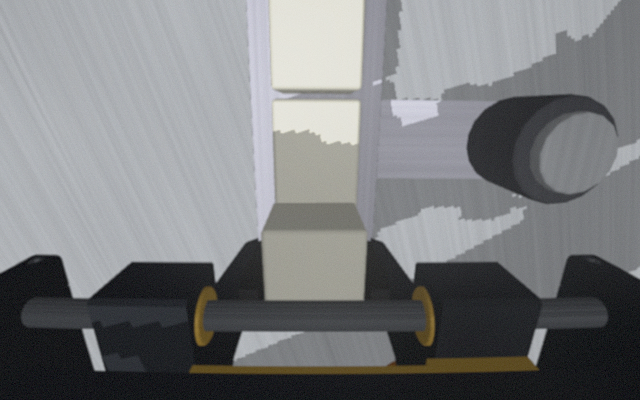

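Run:
```python
from h import *
s={k:v for k,v in np.load('/tmp/w4.npz').items()};c=cloud(s)
T=s['W']@np.linalg.inv(s['tool_from_camera'])
t=tool(s,c,T)
w=t[(abs(t[:,0])<.045)&(t[:,2]>.02)&(abs(t[:,1]-.006)<.004)]
print('wall',len(w),edges(w), rect(w[:,[0,2]]))
for z0 in (.035,.05,.06,.075,.09):
    m=w[abs(w[:,2]-z0)<.004]; print(z0,edges(m))
g=np.histogram(w[:,2],bins=np.arange(.04,.12,.002)); print(dict(zip((g[1][:-1]*1000).round().astype(int).tolist(),g[0].tolist())))
b=t[(abs(t[:,0])<.03)&(t[:,2]>-.03)&(t[:,2]<.045)&(t[:,1]>-.045)&(t[:,1]<.003)]
fr=b[(b[:,1]>-.02)&(b[:,1]<0)]; print('front',len(fr),edges(fr))
top=b[b[:,1]<-.03]; print('top',edges(top))
```

```text
wall 17434 [[-20.9   3.7  26.8]
 [  0.7   5.9  77.8]
 [ 22.3   8.  121.1]] (0.7, 73.4, 97.7, 44.4, 89.8)
0.035 [[-20.7   4.3  31. ]
 [  0.8   5.8  35. ]
 [ 22.3   7.4  39. ]]
0.05 [[-20.7   4.4  46. ]
 [  0.7   5.8  50.1]
 [ 21.8   7.5  53.8]]
0.06 [[-21.    4.2  56.1]
 [  0.7   5.9  60.1]
 [ 21.9   7.8  63.7]]
0.075 [[-20.9   4.3  71.3]
 [  0.7   6.   75. ]
 [ 22.2   7.9  78.8]]
0.09 [[-20.7   4.1  86. ]
 [  0.7   5.8  90. ]
 [ 22.2   7.8  94. ]]
{40: 327, 42: 329, 44: 305, 46: 313, 48: 320, 50: 330, 52: 337, 54: 339, 56: 344, 58: 341, 60: 343, 62: 352, 64: 366, 66: 404, 68: 353, 70: 351, 72: 353, 74: 439, 76: 354, 78: 219, 80: 0, 82: 222, 84: 382, 86: 432, 88: 384, 90: 432, 92: 401, 94: 432, 96: 442, 98: 407, 100: 451, 102: 444, 104: 432, 106: 452, 108: 460, 110: 455, 112: 473, 114: 469, 116: 464}
front 1519 [[-29.8 -19.9   7.2]
 [  0.2 -11.5  27. ]
 [ 29.8  -0.2  27.6]]
top [[-29.3 -44.5  -5.8]
 [ -0.2 -34.2  10.4]
 [ 29.1 -30.3  27.4]]
```

Contact at 6 N. The block is within 1 mm along and across the wall and square to it. Releasing.

```bash
python3 -m inch '[[0,0,0,0,0,0],[0,0,0,0,0,0],[0,0,0,0,0,0],[0,-8,0,0,0,0],[0,-25,0,0,0,0],[0,-35,0,0,0,0],[0,-38,0,0,0,0],[0,-38,0,0,0,0]]' 66
python3 - <<'E'
from h import *
# rack blocks from w1
s={k:v for k,v in np.load('/tmp/w1.npz').items()};c=cloud(s)
P=c.reshape(-1,3); g=(s['img'].reshape(-1,3)).mean(1)
q=P[(P[:,0]>.4)&(P[:,0]<.6)&(P[:,1]<-.18)&(P[:,1]>-.42)&(P[:,2]>.01)]
n=np.array([-.5,0,.866]);h=q@n
u=np.array([.866,0,.5])
for lo,hi in ((-.215,-.195),(-.175,-.155)):
    m=q[(h>lo)&(h<hi)]
    cc=m.mean(0); U,S,V=np.linalg.svd(m-cc,full_matrices=False); nn=V[2]*np.sign(V[2][2]); print(len(m),cc.round(4),nn.round(3),S[2]/len(m)**.5)
    top=m
uv=np.stack([top@u,top[:,1]],1)
k=cv2.kmeans(uv.astype(np.float32)[:,1:].copy(),2,None,(3,50,1e-4),5,cv2.KMEANS_PP_CENTERS)
for i in (0,1):
    mm=uv[k[1].ravel()==i]; print(len(mm),rect(mm), 'h',np.median(top[k[1].ravel()==i]@n))
E
```

```text
clock: 7.65
tool_pos: [0.5266, 0.2198, 0.2003]
eef_rot: [0.7, -0.103, 0.102, -0.699]
contact_force: [0.7, -0.2, -0.6]
opening: 0.749
5460 [ 0.5169 -0.2703  0.0651] [-0.484  0.036  0.874] 0.0021837326160422397
6040 [ 0.4759 -0.2951  0.0855] [-0.477  0.018  0.879] 0.003839691655731136
3618 (453.8, -264.4, 100.6, 46.1, -2.0) h -0.16276788904335995
2422 (448.6, -356.9, 99.7, 45.8, -2.4) h -0.16069687392694282
```

Run:
```python
from h import *
plan(target([.409,-.264,.198],-92.2,30),16)
plan(target([.409,-.264,.198],-92.2,30))
```

```text
N 16 row [20.7, -5.1, -26.0, 0.0279, 0.0803, -0.0215] | total shift [  26.4    2.6 -497.2] turn [ 0.446  1.286 -0.345]
N 14 row [23.4, -5.8, -29.9, 0.0319, 0.0918, -0.0246] | total shift [  26.4    2.6 -497.2] turn [ 0.446  1.286 -0.345]
```

```bash
python3 -m inch '[[21,-5,-26,0.028,0.08,-0.0215],[21,-5,-26,0.028,0.08,-0.0215],[21,-5,-26,0.028,0.08,-0.0215],[21,-5,-26,0.028,0.08,-0.0215],[21,-5,-26,0.028,0.08,-0.0215],[21,-5,-26,0.028,0.08,-0.0215],[21,-5,-26,0.028,0.08,-0.0215],[21,-5,-26,0.028,0.08,-0.0215]]'
python3 -m inch '[[21,-5,-26,0.028,0.08,-0.0215],[21,-5,-26,0.028,0.08,-0.0215],[21,-5,-26,0.028,0.08,-0.0215],[21,-5,-26,0.028,0.08,-0.0215],[21,-5,-26,0.028,0.08,-0.0215],[21,-5,-26,0.028,0.08,-0.0215],[21,-5,-26,0.028,0.08,-0.0215],[21,-5,-26,0.028,0.08,-0.0215],[0,0,0,0,0,0],[0,0,0,0,0,0],[0,0,0,0,0,0]]'
cat > rk.py <<'E'
from h import *
import sys
def rackfit(s):
    T=s['W']@np.linalg.inv(s['tool_from_camera'])
    c=cloud(s);t=tool(s,c,T)
    return T,t
E
python3 - <<'E'
from h import *
T=pose();print(np.round(T,3).tolist(),r.get_state()['qd'].round(3))
s=snap('wrist');save(s,'w5.png');np.savez('/tmp/w5.npz',**{k:np.array(v) for k,v in s.items()})
plan(target([.409,-.264,.198],-92.2,30))
E
```

```text
clock: 8.32
tool_pos: [0.5523, -0.0447, 0.2253]
eef_rot: [-0.556, 0.246, -0.389, 0.693]
contact_force: [1.0, -0.3, -0.2]
opening: 0.749
clock: 9.23
tool_pos: [0.4797, -0.2014, 0.2178]
eef_rot: [-0.434, 0.328, -0.539, 0.642]
contact_force: [0.3, 0.5, -0.4]
opening: 0.748
[[0.202, 0.408, 0.89, 0.48], [-0.978, 0.041, 0.204, -0.201], [0.046, -0.912, 0.407, 0.218], [0.0, 0.0, 0.0, 1.0]] [-0.013  0.002 -0.001 -0.     0.015 -0.001 -0.021]
N 3 row [17.7, -5.0, -26.6, 0.0325, 0.0791, -0.023] | total shift [ 46.2 -13.4 -83.9] turn [ 0.097  0.237 -0.069]
```

View pics/w5.png

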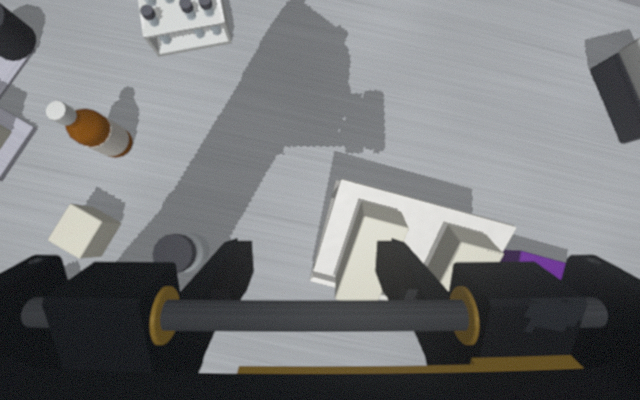

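```bash
python3 -m inch '[[17.7,-5,-26.6,0.0325,0.079,-0.023],[17.7,-5,-26.6,0.0325,0.079,-0.023],[17.7,-5,-26.6,0.0325,0.079,-0.023],[0,0,0,0,0,0],[0,0,0,0,0,0],[0,0,0,0,0,0]]'
python3 - <<'E'
from h import *
T=pose();print(np.round(T,3).tolist(),r.get_state()['qd'].round(3),r.get_state()['q'].round(2))
s=snap('wrist');save(s,'w6.png');np.savez('/tmp/w6.npz',**{k:np.array(v) for k,v in s.items()})
t=tool(s,cloud(s),T)
m=t[(abs(t[:,0])<.06)&(t[:,2]>-.1)&(t[:,2]<.14)&(t[:,1]>.08)]
print(np.histogram(m[:,1],bins=np.arange(.08,.25,.01)))
b=m[(m[:,1]>.1)&(m[:,1]<.15)]; print(edges(b),rect(b[:,[0,2]]))
A=np.c_[b[:,0],b[:,2],np.ones(len(b))];k=np.linalg.lstsq(A,b[:,1],rcond=None)[0];print('tilt',k)
plan(target([.409,-.264,.198],-92.2,30))
E
```

```text
clock: 9.78
tool_pos: [0.4383, -0.2136, 0.197]
eef_rot: [-0.423, 0.366, -0.542, 0.627]
contact_force: [-0.4, 0.1, 0.3]
opening: 0.745
[[0.145, 0.37, 0.918, 0.438], [-0.989, 0.056, 0.134, -0.214], [-0.001, -0.927, 0.374, 0.197], [0.0, 0.0, 0.0, 1.0]] [-0.038 -0.013  0.016 -0.006  0.022  0.004 -0.025] [ 1.01  0.63 -0.78  2.28  1.43  0.23 -2.4 ]
(array([   0,    0,  544, 2103,  338,  145, 1121, 1836,  419, 1920, 1236,
       1301, 1368, 1441, 1492, 1842]), array([0.08, 0.09, 0.1 , 0.11, 0.12, 0.13, 0.14, 0.15, 0.16, 0.17, 0.18,
       0.19, 0.2 , 0.21, 0.22, 0.23, 0.24]))
[[ 23.1 106.8 -63.4]
 [ 45.1 117.6   4.3]
 [ 59.8 149.9  59.9]] (40.8, -2.0, 126.1, 43.1, 87.8)
tilt [-0.69046301  0.1979065   0.1546023 ]
N 3 row [16.0, -5.0, -10.2, 0.0465, 0.0552, -0.0271] | total shift [ 45.8 -14.6 -33.7] turn [ 0.14   0.166 -0.081]
```

View pics/w6.png

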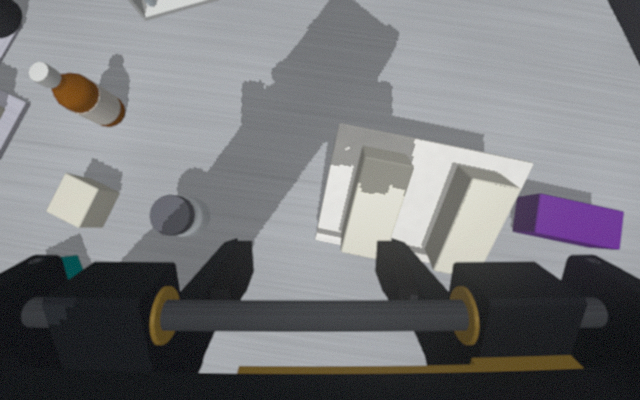

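```bash
cat >> h.py <<'E'
def rackblocks(c,yaw=-2.2,hlo=-.175,hhi=-.150,ys=((-.32,-.21),(-.42,-.32))):
    a=np.radians(yaw);P=c.reshape(-1,3)
    ux=np.array([np.cos(a),np.sin(a),0]);v=np.array([-np.sin(a),np.cos(a),0])
    u=ux*np.cos(np.pi/6)+np.array([0,0,.5]);n=np.cross(u,v)
    out=[]
    for lo,hi in ys:
        m=P[(P[:,0]>.40)&(P[:,0]<.58)&(P[:,1]>lo)&(P[:,1]<hi)&(P[:,2]>.03)]
        h=m@n; hm=h[(h>hlo-.01)&(h<hhi+.015)]
        if len(hm)<50: print('none');continue
        h0=np.percentile(hm,60); m=m[abs(h-h0)<.004]; h0=np.median(m@n)
        rc=rect(np.c_[m@u,m@v]); ctr=u*rc[0]/1000+v*rc[1]/1000+n*h0
        q=m-m.mean(0);nn=np.linalg.svd(q,full_matrices=False)[2][2];nn*=np.sign(nn[2])
        print(len(m),'topctr',ctr.round(4),'rect',rc,'h',round(h0,4),'norm',nn.round(3),'centre',(ctr-.02*n).round(4)); out.append(ctr-.02*n)
    return out
E
python3 - <<'E'
from h import *
for f in ('w1','w5','w6','scene0','side0'):
    s={k:v for k,v in np.load(f'/tmp/{f}.npz').items()};print(f);rackblocks(cloud(s))
E
```

```text
w1
2973 topctr [ 0.474  -0.2646  0.086 ] rect (462.0, -246.2, 100.4, 45.8, -0.5) h -0.1674 norm [-0.493  0.046  0.869] centre [ 0.484  -0.265   0.0687]
1685 topctr [ 0.465  -0.3567  0.0836] rect (456.1, -338.6, 91.6, 45.8, -0.5) h -0.1667 norm [-0.495  0.061  0.867] centre [ 0.475  -0.3571  0.0663]
w5
3003 topctr [ 0.4738 -0.2643  0.0858] rect (461.7, -245.9, 101.3, 44.6, -1.4) h -0.1674 norm [-0.494  0.032  0.869] centre [ 0.4838 -0.2647  0.0685]
1074 topctr [ 0.4892 -0.3584  0.0973] rect (483.9, -339.4, 54.5, 44.0, -1.4) h -0.1671 norm [-0.484  0.049  0.874] centre [ 0.4992 -0.3588  0.08  ]
w6
4544 topctr [ 0.4739 -0.265   0.0858] rect (461.8, -246.6, 100.3, 44.3, -0.5) h -0.1675 norm [-0.495  0.031  0.868] centre [ 0.4839 -0.2654  0.0685]
4382 topctr [ 0.469  -0.3582  0.0859] rect (460.7, -339.9, 100.2, 45.3, -0.7) h -0.1668 norm [-0.497  0.037  0.867] centre [ 0.479  -0.3586  0.0686]
scene0
307 topctr [ 0.4744 -0.2656  0.0847] rect (461.7, -247.2, 105.4, 44.3, -1.1) h -0.1688 norm [-0.492  0.021  0.87 ] centre [ 0.4844 -0.266   0.0674]
302 topctr [ 0.4722 -0.3583  0.0858] rect (463.5, -339.9, 103.5, 41.7, -0.6) h -0.1685 norm [-0.502 -0.01   0.865] centre [ 0.4822 -0.3587  0.0685]
side0
282 topctr [ 0.4755 -0.2597  0.0825] rect (461.4, -241.3, 98.8, 48.0, 0.6) h -0.1711 norm [-0.501  0.036  0.865] centre [ 0.4855 -0.2601  0.0652]
243 topctr [ 0.47   -0.3534  0.082 ] rect (459.5, -335.1, 99.0, 47.1, -1.0) h -0.1706 norm [-0.496  0.041  0.867] centre [ 0.48   -0.3538  0.0647]
```

Run:
```python
from h import *
T=target([0,0,0],-93,10); y=T[:3,1]; c=np.array([.484,-.265,.0685])
p=c+.013*y; print(p)
plan(target(p-.1*y,-93,10))
plan(target(p-.1*y,-93,10),5)
```

```text
[ 0.48625433 -0.26511814  0.0556975 ]
N 3 row [17.8, 16.3, 3.9, -0.0695, 0.0636, -0.0184] | total shift [54.7 48.2  4.8] turn [-0.208  0.191 -0.055]
N 5 row [10.6, 9.8, 2.6, -0.0417, 0.0382, -0.011] | total shift [54.7 48.2  4.8] turn [-0.208  0.191 -0.055]
```

```bash
python3 -m inch '[[10.6,9.8,2.6,-0.042,0.038,-0.011],[10.6,9.8,2.6,-0.042,0.038,-0.011],[10.6,9.8,2.6,-0.042,0.038,-0.011],[10.6,9.8,2.6,-0.042,0.038,-0.011],[10.6,9.8,2.6,-0.042,0.038,-0.011],[0,0,0,0,0,0],[0,0,0,0,0,0]]'
python3 - <<'E'
from h import *
print(r.get_state()['q'].round(2),r.get_state()['qd'].round(2))
T=target([0,0,0],-93,10); y=T[:3,1]; c=np.array([.484,-.265,.0685]);p=c+.013*y
plan(target(p-.1*y,-93,10));plan(target(p,-93,10),5)
E
```

```text
clock: 10.42
tool_pos: [0.4691, -0.2634, 0.1538]
eef_rot: [0.443, -0.466, 0.555, -0.528]
contact_force: [-0.2, 0.4, -0.1]
opening: 0.751
[ 0.94  0.77 -0.79  2.04  1.02  0.55 -2.16] [ 0.03 -0.02 -0.02  0.05  0.02 -0.01 -0.01]
N 1 row [0.9, -0.4, -0.1, 0.0008, 0.0025, -0.0006] | total shift [ 0.9 -0.4 -0.1] turn [ 0.001  0.002 -0.001]
N 5 row [0.2, 19.9, -0.0, 0.0002, 0.0005, -0.0001] | total shift [ 0.9 99.6 -0. ] turn [ 0.001  0.002 -0.001]
```

```bash
python3 -m inch '[[0.5,20,0,0,0,0],[0.5,30,0,0,0,0],[0,28,0,0,0,0],[0,15,0,0,0,0],[0,6,0,0,0,0],[0,0,0,0,0,0],[0,0,0,0,0,0]]'
python3 -m inch '[[0,0,0,0,0,0],[0,0,0,0,0,0],[0,0,0,0,0,0],[0,0,0,0,0,0],[0,0,0,0,0,0]]' 30 40
```

```text
clock: 11.0
tool_pos: [0.4845, -0.2661, 0.057]
eef_rot: [0.443, -0.467, 0.555, -0.527]
contact_force: [0.3, -0.3, -0.7]
opening: 0.749
clock: 11.42
tool_pos: [0.4848, -0.2665, 0.0569]
eef_rot: [0.442, -0.467, 0.556, -0.527]
contact_force: [-0.4, 2.0, 7.4]
opening: 0.497
```

```bash
python3 -m inch '[[0,-8,0,0,0,0],[0,-20,0,0,0,0],[0,-35,0,0,0,0],[0,-25,0,0,0,0],[0,0,0,0,0,0]]'
python3 - <<'E'
from h import *
T=target([0,0,0],-70,-20); p=np.array([.56,-.09,.02])+.013*T[:3,1]; print(p)
plan(target(p+[0,0,.08],-70,-20)); plan(target(p+[0,0,.08],-70,-20),8)
E
```

```text
clock: 11.83
tool_pos: [0.4704, -0.2668, 0.1466]
eef_rot: [0.442, -0.465, 0.557, -0.527]
contact_force: [0.3, -0.2, -1.8]
opening: 0.498
[ 0.55582188 -0.09152071  0.007784  ]
N 6 row [-28.0, 8.6, 18.1, -0.0865, -0.0678, -0.0055] | total shift [-179.8   70.9   64.2] turn [-0.519 -0.407 -0.033]
N 8 row [-20.9, 6.3, 13.9, -0.0649, -0.0509, -0.0041] | total shift [-179.8   70.9   64.2] turn [-0.519 -0.407 -0.033]
```

```bash
python3 -m inch '[[-21,6.3,14,-0.065,-0.051,-0.004],[-21,6.3,14,-0.065,-0.051,-0.004],[-21,6.3,14,-0.065,-0.051,-0.004],[-21,6.3,14,-0.065,-0.051,-0.004],[-21,6.3,14,-0.065,-0.051,-0.004],[-21,6.3,14,-0.065,-0.051,-0.004],[-21,6.3,14,-0.065,-0.051,-0.004],[-21,6.3,14,-0.065,-0.051,-0.004],[0,0,0,0,0,0],[0,0,0,0,0,0]]'
python3 - <<'E'
from h import *
print(r.get_state()['q'].round(2),r.get_state()['qd'].round(2))
T=pose();s=snap('wrist');save(s,'w7.png')
t=tool(s,cloud(s),T);P=cloud(s).reshape(-1,3)
# top face of held block in tool frame: fit plane for points within reach
b=(abs(t[:,0])<.02)&(t[:,2]>.0)&(t[:,2]<.08)&(t[:,1]>-.06)&(t[:,1]<.05)
B=t[b]; print(len(B),edges(B)); 
top=P[b]; q=top-top.mean(0); 
for zlo in (0.,.01,.02,.03,.04,.05,.06): 
    m=B[abs(B[:,2]-zlo)<.003]; print(zlo,len(m),np.round(np.percentile(m[:,1],[5,50,95])*1000,1) if len(m) else '')
T2=target([0,0,0],-70,-20); p=np.array([.56,-.09,.02])+.013*T2[:3,1]
plan(target(p+[0,0,.02],-70,-20))
E
```

```text
clock: 12.67
tool_pos: [0.5553, -0.0866, 0.0819]
eef_rot: [0.673, -0.471, 0.324, -0.47]
contact_force: [-0.4, -1.3, -2.4]
opening: 0.495
[ 0.39  1.08 -0.79  1.54  0.77  1.26 -1.86] [ 0.07 -0.04  0.04  0.02  0.01  0.01 -0.  ]
13098 [[-19.8 -47.    0.5]
 [  0.1 -38.8  35.4]
 [ 19.8 -11.8  52.8]]
0.0 430 [-33.8 -33.  -32.3]
0.01 968 [-37.3 -36.1 -34.9]
0.02 1122 [-41.  -39.7 -38.4]
0.03 1342 [-44.6 -43.3 -42.1]
0.04 2391 [-46.9 -44.9 -39.3]
0.05 1981 [-27.4 -20.3 -12.2]
0.06 0 
N 2 row [1.4, 25.7, 9.5, 0.0031, 0.0021, -0.0017] | total shift [ 2.9 51.4 19.1] turn [ 0.006  0.004 -0.003]
```

View pics/w7.png

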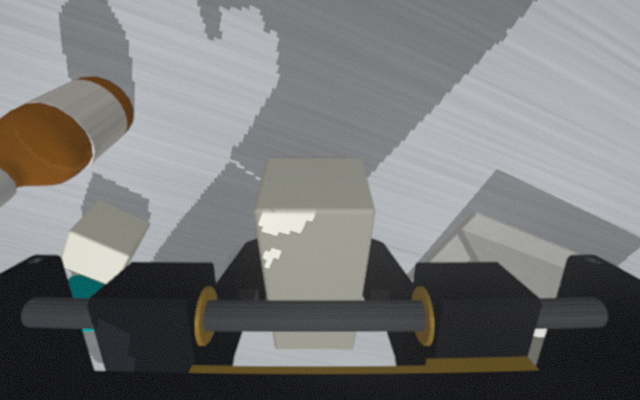

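```bash
python3 -m inch '[[1,17,6,0,0,0],[1,17,6,0,0,0],[0.5,17,6.5,0,0,0],[0,9.4,3.4,0,0,0],[0,0,0,0,0,0],[0,2.8,1,0,0,0],[0,1.4,0.5,0,0,0],[0,1,0.35,0,0,0],[0,0,0,0,0,0]]'
```

```text
clock: 13.47
tool_pos: [0.5559, -0.0913, 0.0148]
eef_rot: [0.671, -0.471, 0.326, -0.47]
contact_force: [0.4, 0.8, -2.0]
opening: 0.496
```

```bash
python3 -m inch '[[0,1.4,0.5,0,0,0],[0,1.4,0.5,0,0,0],[0,1,0.35,0,0,0],[0,1,0.35,0,0,0],[0,0,0,0,0,0],[0,0,0,0,0,0]]'
```

```text
clock: 13.97
tool_pos: [0.5558, -0.0913, 0.0111]
eef_rot: [0.672, -0.471, 0.326, -0.47]
contact_force: [-1.4, -0.2, 9.4]
opening: 0.492
```

```bash
python3 -m inch '[[0,0,0,0,0,0],[0,0,0,0,0,0],[0,0,0,0,0,0],[0,-15,0,0,0,0],[0,-30,0,0,0,0],[0,-35,0,0,0,0],[0,0,0,0,0,0]]' 68
python3 - <<'E'
from h import *
plan(target([.555,-.092,.12],-70,0),4)
E
```

```text
clock: 14.55
tool_pos: [0.5872, -0.0792, 0.0906]
eef_rot: [0.669, -0.469, 0.329, -0.474]
contact_force: [0.8, 0.2, 1.8]
opening: 0.774
N 4 row [0.2, -5.4, -10.1, 0.0853, 0.0006, -0.0011] | total shift [  0.8 -16.1 -42.5] turn [ 0.341  0.002 -0.005]
```

```bash
python3 -m inch '[[0,-5.4,-10,0.085,0,0],[0,-5.4,-10,0.085,0,0],[0,-5.4,-10,0.085,0,0],[0,-5.4,-10,0.085,0,0],[0,0,0,0,0,0],[0,0,0,0,0,0]]'
python3 - <<'E'
from h import *
T=pose();s=snap('wrist');save(s,'w8.png');c=cloud(s)
q=obj(c,.56,-.09,.07,.034,.048);print(len(q),np.median(q[:,2]),rect(q))
t=(q-T[:3,3])@T[:3,:3];print(edges(t),rect(t[:,[0,2]]))
E
```

```text
clock: 15.05
tool_pos: [0.5487, -0.0953, 0.1151]
eef_rot: [0.583, -0.409, 0.401, -0.576]
contact_force: [0.3, 0.1, 0.0]
opening: 0.767
7257 0.041422439392024946 (559.8, -91.0, 99.7, 44.1, 20.1)
[[-21.7  71.5 -36. ]
 [  0.   73.5  18.3]
 [ 21.6  76.1  62.5]] (0.0, 13.0, 99.8, 44.1, 90.0)
```

View pics/w8.png

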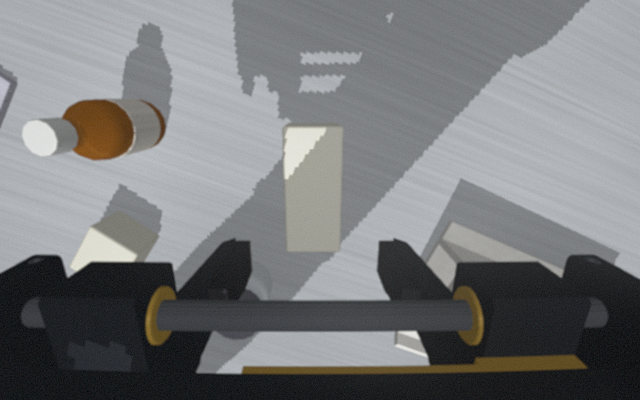

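```bash
python3 -m inch '[[0,15,5,0,0,0],[0,25,5,0,0,0],[0,30,3,0,0,0],[0,25,0,0,0,0],[0,9,0,0,0,0],[0,3,0,0,0,0],[0,0,0,0,0,0],[0,0,0,0,0,0]]'
python3 -m inch '[[0,0,0,0,0,0],[0,0,0,0,0,0],[0,0,0,0,0,0],[0,0,0,0,0,0]]' 30 40
python3 -m inch '[[0,-10,0,0,0,0],[0,-30,0,0,0,0],[0,-40,0,0,0,0],[0,-40,0,0,0,0],[0,-40,0,0,0,0],[0,-20,0,0,0,0],[0,0,0,0,0,0]]'
python3 - <<'E'
from h import *
# slot2_full: foot y +26
o=np.array([.5437,.2725]);a=np.radians(-16.8);g=np.array([-np.sin(a),np.cos(a)])
p=o+.026*g;print(p)
plan(target([*p,.18],-16.8));plan(target([*p,.18],-16.8),13)
E
```

```text
clock: 15.77
tool_pos: [0.5615, -0.0888, 0.0077]
eef_rot: [0.582, -0.409, 0.401, -0.577]
contact_force: [-0.7, -0.2, -0.2]
opening: 0.77
clock: 16.1
tool_pos: [0.5608, -0.0897, 0.0077]
eef_rot: [0.582, -0.409, 0.401, -0.577]
contact_force: [0.2, -2.0, 6.4]
opening: 0.495
clock: 16.68
tool_pos: [0.5657, -0.0885, 0.1926]
eef_rot: [0.581, -0.407, 0.403, -0.579]
contact_force: [-0.1, 0.1, -1.9]
opening: 0.495
[0.55121483 0.29739031]
N 11 row [-27.0, 1.1, 24.4, 0.0003, -0.0842, -0.0004] | total shift [-367.3   12.9  119.2] turn [ 0.003 -0.927 -0.005]
N 13 row [-22.7, 1.0, 20.8, 0.0003, -0.0713, -0.0004] | total shift [-367.3   12.9  119.2] turn [ 0.003 -0.927 -0.005]
```

```bash
python3 -m inch '[[-22.7,0.5,20.8,0,-0.071,0],[-22.7,0.5,20.8,0,-0.071,0],[-22.7,0.5,20.8,0,-0.071,0],[-22.7,0.5,20.8,0,-0.071,0],[-22.7,0.5,20.8,0,-0.071,0],[-22.7,0.5,20.8,0,-0.071,0],[-22.7,0.5,20.8,0,-0.071,0],[-22.7,0.5,20.8,0,-0.071,0],[-22.7,0.5,20.8,0,-0.071,0],[-22.7,0.5,20.8,0,-0.071,0],[-22.7,0.5,20.8,0,-0.071,0],[-22.7,0.5,20.8,0,-0.071,0]]'
python3 -m inch '[[-22.7,0.5,20.8,0,-0.071,0],[0,0,0,0,0,0],[0,0,0,0,0,0],[0,0,0,0,0,0]]'
cat >> h.py <<'E'
def inhand(s,T):
    t=tool(s,cloud(s),T)
    b=t[(abs(t[:,0])<.02)&(t[:,2]>-.03)&(t[:,2]<.065)&(t[:,1]>-.045)&(t[:,1]<.003)]
    fr=b[(b[:,1]>-.03)&(b[:,1]<0)]; top=b[(b[:,1]<-.031)&(b[:,2]>.005)]
    A=np.c_[top[:,0],top[:,2],np.ones(len(top))];k=np.linalg.lstsq(A,top[:,1],rcond=None)[0]
    print('front z',edges(fr)[:,2],'top y',edges(top)[:,1],'slope x,z',k[:2].round(3))
E
python3 - <<'E'
from h import *
T=pose();s=snap('wrist');save(s,'w9.png');c=cloud(s);np.savez('/tmp/w9.npz',**{k:np.array(v) for k,v in s.items()})
inhand(s,T)
q=wallfit(c,.0493);print('wall',len(q),rect(q),edges((q-T[:3,3])@T[:3,:3]))
o=np.array([.5437,.2725]);a=np.radians(-16.8);g=np.array([-np.sin(a),np.cos(a)])
p=o+.026*g
plan(target([*p,.08],-16.8))
E
```

```text
clock: 17.68
tool_pos: [0.5621, 0.2695, 0.1797]
eef_rot: [0.697, -0.134, 0.123, -0.694]
contact_force: [0.2, 0.4, -1.2]
opening: 0.494
clock: 18.02
tool_pos: [0.5493, 0.2951, 0.1797]
eef_rot: [0.701, -0.11, 0.1, -0.698]
contact_force: [0.4, 0.5, -2.2]
opening: 0.497
front z [47.5 47.9 48.3] top y [-35.5 -34.  -31.4] slope x,z [-0.002 -0.004]
wall 1461 (562.2, 332.1, 44.1, 27.4, -17.0) [[-18.4 128.1  26.4]
 [  3.2 130.1  40.4]
 [ 24.5 132.6  53.7]]
N 3 row [0.4, 33.2, 1.2, 0.0022, -0.0019, -0.0046] | total shift [ 1.8 99.7  3.8] turn [ 0.007 -0.006 -0.014]
```

View pics/w9.png

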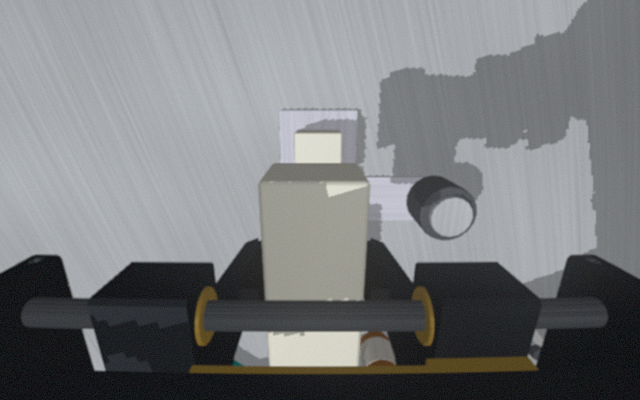

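```bash
python3 -m inch '[[1.4,20,3,0.007,-0.006,-0.014],[1,32,2.5,0,0,0],[0,32,0.5,0,0,0],[0,22,0,0,0,0],[0,6,0,0,0,0],[0,0,0,0,0,0],[0,0,0,0,0,0],[0,0,0,0,0,0]]'
python3 - <<'E'
from h import *
T=pose();s=snap('wrist');save(s,'w10.png');c=cloud(s)
inhand(s,T)
q=wallfit(c,.0493);print('wall',len(q),rect(q),edges((q-T[:3,3])@T[:3,:3]))
o=np.array([.5437,.2725]);a=np.radians(-16.8);g=np.array([-np.sin(a),np.cos(a)])
p=o+.0281*g
plan(target([*p,.056],-16.8),6)
E
```

```text
clock: 18.73
tool_pos: [0.5542, 0.3024, 0.0706]
eef_rot: [-0.698, 0.102, -0.104, 0.702]
contact_force: [0.4, -0.6, -0.4]
opening: 0.496
front z [47.4 47.9 48.3] top y [-35.5 -34.  -31.6] slope x,z [-0.002 -0.004]
wall 4 (559.9, 347.4, 17.9, 0.1, -16.5) [[-16.4  25.6  44.5]
 [-10.2  26.3  44.6]
 [  1.3  26.5  44.7]]
N 6 row [-0.2, 2.5, -0.6, -0.001, 0.0002, 0.0003] | total shift [-1.4 14.7 -3.7] turn [-0.006  0.001  0.002]
```

View pics/w10.png

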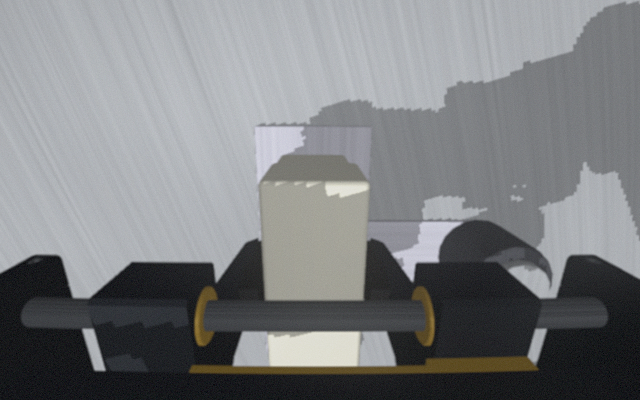

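```bash
python3 -m inch '[[-0.6,2,-2,-0.003,0,0],[-0.3,2,-1.7,-0.003,0,0],[0,2,0,0,0,0],[0,2,0,0,0,0],[0,0,0,0,0,0],[0,0,0,0,0,0]]'
python3 - <<'E'
from h import *
T=pose();s=snap('wrist');c=cloud(s)
t=tool(s,c,T);P=c.reshape(-1,3)
a=np.radians(-16.8);f=np.array([np.cos(a),np.sin(a)]);g=np.array([-f[1],f[0]]);o=np.array([.5437,.2725])
d=(P[:,:2]-o);pl=t[(abs(P[:,2]-.009)<.004)&(d@g>.06)&(d@g<.12)&(abs(d@f)<.06)];print('plate',len(pl),edges(pl))
inhand(s,T)
p=o+.0281*g
plan(target([*p,.056],-16.8),6)
E
```

```text
clock: 19.28
tool_pos: [0.5511, 0.2985, 0.0605]
eef_rot: [0.701, -0.103, 0.102, -0.699]
contact_force: [0.2, -0.2, -0.8]
opening: 0.495
plate 4735 [[-38.8  48.2  34. ]
 [  0.3  51.   56.5]
 [ 39.9  53.3  68.4]]
front z [47.4 47.9 48.3] top y [-35.6 -34.  -31.6] slope x,z [-0.003 -0.003]
N 6 row [0.1, 0.8, 0.2, 0.0005, 0.0004, -0.0] | total shift [0.3 4.7 1. ] turn [ 0.003  0.002 -0.   ]
```

```bash
python3 -m inch '[[0.4,1,0.7,0.002,0.002,0],[0,1,0.5,0,0,0],[0,1,0,0,0,0],[0,1,0,0,0,0],[0,1,0,0,0,0],[0,0,0,0,0,0],[0,0,0,0,0,0]]'
python3 - <<'E'
from h import *
T=pose();s=snap('wrist');c=cloud(s);save(s,'w11.png')
t=tool(s,c,T);P=c.reshape(-1,3)
a=np.radians(-16.8);f=np.array([np.cos(a),np.sin(a)]);g=np.array([-f[1],f[0]]);o=np.array([.5437,.2725])
d=(P[:,:2]-o);pl=t[(abs(P[:,2]-.009)<.004)&(d@g>.06)&(d@g<.12)&(abs(d@f)<.06)];print('plate',len(pl),edges(pl))
inhand(s,T)
p=o+.0281*g
plan(target([*p,.056],-16.8),6)
E
```

```text
clock: 19.92
tool_pos: [0.552, 0.2997, 0.0561]
eef_rot: [0.7, -0.103, 0.103, -0.699]
contact_force: [0.6, -0.3, 2.2]
opening: 0.495
plate 4892 [[-39.3  44.5  32.4]
 [  0.3  46.7  55.1]
 [ 39.4  48.4  66.8]]
front z [47.5 47.9 48.2] top y [-35.4 -33.8 -31.7] slope x,z [-0.002  0.001]
N 6 row [-0.0, 0.0, -0.1, 0.0001, 0.0, 0.0] | total shift [-0.1  0.1 -0.3] turn [0.001 0.    0.   ]
```

```bash
python3 -m inch '[[0,0.7,0,0,0,0],[0,0,0,0,0,0]]'
python3 -m inch '[[0,0,0,0,0,0],[0,0,0,0,0,0],[0,0,0,0,0,0],[0,-8,0,0,0,0],[0,-25,0,0,0,0],[0,-38,0,0,0,0],[0,-38,0,0,0,0],[0,-25,0,0,0,0],[0,0,0,0,0,0]]' 66
python3 - <<'E'
from h import *
s=snap('scene');save(s,'sc1.png')
im=cv2.imread('pics/sc1.png');cv2.imwrite('pics/sc1c.png',cv2.resize(im[90:200,330:460],None,fx=5,fy=5,interpolation=cv2.INTER_CUBIC))
s=snap('side');save(s,'si1.png');im=cv2.imread('pics/si1.png');cv2.imwrite('pics/si1c.png',cv2.resize(im[220:330,190:320],None,fx=5,fy=5,interpolation=cv2.INTER_CUBIC))
# plan back to the rack: block 2
T=target([0,0,0],-93,10); y=T[:3,1]; c=np.array([.479,-.3585,.0685]);p=c+.013*y;print(p)
plan(target([.47,-.09,.2],-93,10),14)
plan(target(p-.1*y,-93,10),24)
E
```

```text
clock: 20.13
tool_pos: [0.552, 0.2997, 0.0558]
eef_rot: [0.7, -0.103, 0.103, -0.699]
contact_force: [-1.4, -2.1, 4.9]
opening: 0.496
clock: 20.88
tool_pos: [0.5536, 0.303, 0.1958]
eef_rot: [-0.697, 0.101, -0.105, 0.702]
contact_force: [0.6, 1.2, 0.2]
opening: 0.751
[ 0.48125433 -0.35861814  0.0556975 ]
N 14 row [19.8, -2.2, -23.3, 0.0105, 0.0948, -0.0082] | total shift [  33.8   -9.8 -397.2] turn [ 0.146  1.327 -0.115]
N 24 row [21.2, 0.2, -20.9, 0.0061, 0.0553, -0.0048] | total shift [ 105.2   36.  -655.2] turn [ 0.146  1.327 -0.115]
```

View pics/sc1c.png

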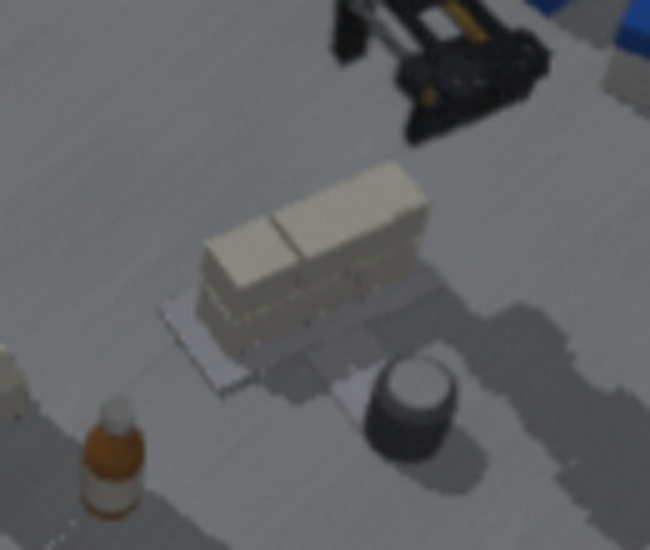

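View pics/si1c.png

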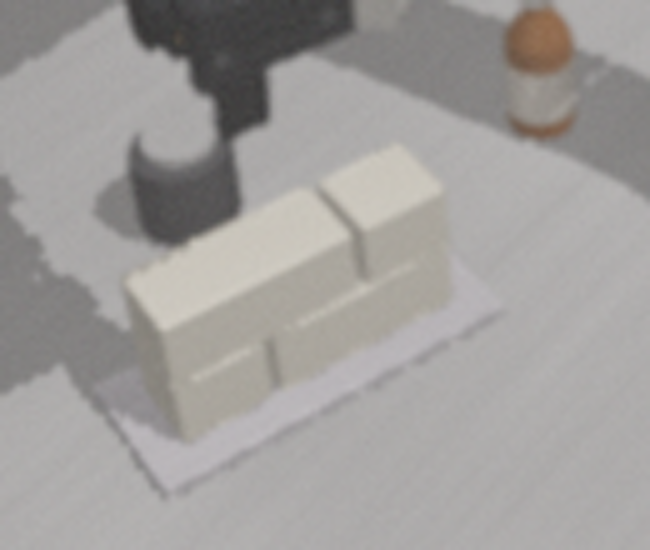

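The second course is laid. In the scene crop its joint is at about (385,137) full frame, clear of the lower joint, and the faces look flush. Next is the second full block.

```bash
python3 -m inch '[[20,-2.2,-23.3,0.0105,0.095,-0.008],[20,-2.2,-23.3,0.0105,0.095,-0.008],[20,-2.2,-23.3,0.0105,0.095,-0.008],[20,-2.2,-23.3,0.0105,0.095,-0.008],[20,-2.2,-23.3,0.0105,0.095,-0.008],[20,-2.2,-23.3,0.0105,0.095,-0.008],[20,-2.2,-23.3,0.0105,0.095,-0.008],[20,-2.2,-23.3,0.0105,0.095,-0.008],[20,-2.2,-23.3,0.0105,0.095,-0.008],[20,-2.2,-23.3,0.0105,0.095,-0.008],[20,-2.2,-23.3,0.0105,0.095,-0.008],[20,-2.2,-23.3,0.0105,0.095,-0.008]]'
python3 - <<'E'
from h import *
print(r.get_state()['q'].round(2))
T=target([0,0,0],-93,10); y=T[:3,1]; c=np.array([.479,-.3585,.0685]);p=c+.013*y
plan(target(p-.1*y,-93,10))
E
```

```text
clock: 21.98
tool_pos: [0.5123, -0.0498, 0.2003]
eef_rot: [-0.494, 0.428, -0.503, 0.566]
contact_force: [1.1, 0.8, 0.9]
opening: 0.748
[ 0.54  0.68 -0.85  2.05  0.92  0.65 -2.36]
N 9 row [33.9, 4.2, -7.8, 0.0029, 0.02, -0.0019] | total shift [298.6  36.3 -93.7] turn [ 0.027  0.18  -0.017]
```

```bash
python3 -m inch '[[34,4.2,-7.8,0.003,0.02,-0.002],[34,4.2,-7.8,0.003,0.02,-0.002],[34,4.2,-7.8,0.003,0.02,-0.002],[34,4.2,-7.8,0.003,0.02,-0.002],[34,4.2,-7.8,0.003,0.02,-0.002],[34,4.2,-7.8,0.003,0.02,-0.002],[34,4.2,-7.8,0.003,0.02,-0.002],[34,4.2,-7.8,0.003,0.02,-0.002],[34,4.2,-7.8,0.003,0.02,-0.002],[0,0,0,0,0,0],[0,0,0,0,0,0],[0,0,0,0,0,0]]'
python3 - <<'E'
from h import *
print(r.get_state()['q'].round(2))
T0=pose();s=snap('wrist');save(s,'w12.png')
rackblocks(cloud(s),yaw=-3,ys=((-.42,-.3),))
T=target([0,0,0],-93,10); y=T[:3,1]; c=np.array([.479,-.3585,.0685]);p=c+.013*y
plan(target(p-.1*y,-93,10)); plan(target(p,-93,10),5)
E
```

```text
clock: 22.98
tool_pos: [0.467, -0.3555, 0.1546]
eef_rot: [0.443, -0.464, 0.554, -0.53]
contact_force: [-0.5, 0.4, -0.4]
opening: 0.749
[ 1.1   0.84 -0.84  1.88  0.92  0.65 -1.86]
5871 topctr [ 0.4688 -0.3587  0.086 ] rect (464.7, -333.7, 101.1, 44.0, -0.1) h -0.169 norm [-0.494  0.027  0.869] centre [ 0.4788 -0.3593  0.0686]
N 1 row [3.1, 0.2, -3.7, -0.0023, 0.0087, -0.0021] | total shift [ 3.1  0.2 -3.7] turn [-0.002  0.009 -0.002]
N 5 row [0.6, 20.1, -0.8, -0.0005, 0.0017, -0.0004] | total shift [  3.3 100.2  -3.9] turn [-0.002  0.009 -0.002]
```

View pics/w12.png

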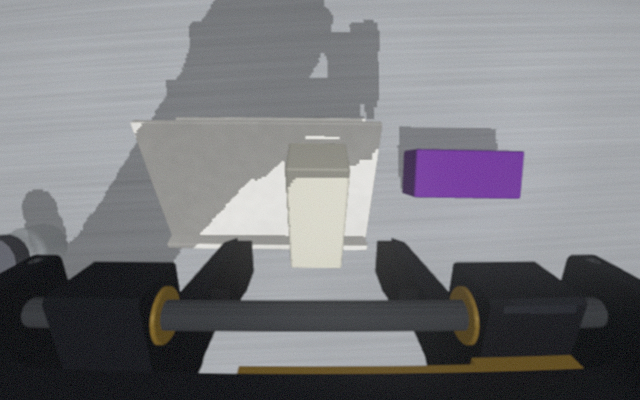

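```bash
python3 -m inch '[[2,20,-2,-0.002,0.008,-0.002],[2,30,-2,0,0,0],[0,28,0,0,0,0],[0,15,0,0,0,0],[0,6.5,0,0,0,0],[0,0,0,0,0,0],[0,0,0,0,0,0]]'
python3 -m inch '[[0,0,0,0,0,0],[0,0,0,0,0,0],[0,0,0,0,0,0],[0,0,0,0,0,0],[0,0,0,0,0,0]]' 30 40
python3 -m inch '[[0,-8,0,0,0,0],[0,-20,0,0,0,0],[0,-35,0,0,0,0],[0,-35,0,0,0,0],[0,-5,0,0,0,0],[0,0,0,0,0,0]]'
python3 - <<'E'
from h import *
T=target([0,0,0],-70,-20); p=np.array([.56,-.09,.02])+.013*T[:3,1]
plan(target(p+[0,0,.08],-70,-20)); plan(target(p+[0,0,.08],-70,-20),10)
E
```

```text
clock: 23.62
tool_pos: [0.4816, -0.3603, 0.0575]
eef_rot: [0.443, -0.465, 0.556, -0.527]
contact_force: [-0.1, 0.8, 0.7]
opening: 0.75
clock: 24.03
tool_pos: [0.4813, -0.361, 0.0579]
eef_rot: [0.442, -0.465, 0.557, -0.527]
contact_force: [-0.6, 1.6, 6.3]
opening: 0.495
clock: 24.53
tool_pos: [0.4631, -0.3615, 0.1606]
eef_rot: [0.442, -0.465, 0.558, -0.526]
contact_force: [0.7, 0.4, -2.4]
opening: 0.493
N 8 row [-32.6, 7.7, 16.3, -0.0649, -0.051, -0.0038] | total shift [-275.1   84.2   63.7] turn [-0.519 -0.408 -0.03 ]
N 10 row [-26.1, 6.1, 13.2, -0.0519, -0.0408, -0.003] | total shift [-275.1   84.2   63.7] turn [-0.519 -0.408 -0.03 ]
```

```bash
python3 -m inch '[[-26,1,13,-0.052,-0.041,-0.003],[-26,1,13,-0.052,-0.041,-0.003],[-26,2,13,-0.052,-0.041,-0.003],[-26,5,13,-0.052,-0.041,-0.003],[-26,6,13,-0.052,-0.041,-0.003],[-26,6,13,-0.052,-0.041,-0.003],[-26,6,13,-0.052,-0.041,-0.003],[-26,6,13,-0.052,-0.041,-0.003],[-26,6,13,-0.052,-0.041,-0.003],[-26,6,13,-0.052,-0.041,-0.003],[0,0,0,0,0,0],[0,0,0,0,0,0]]'
python3 - <<'E'
from h import *
T=target([0,0,0],-70,-20); p=np.array([.56,-.09,.02])+.013*T[:3,1]
plan(target(p+[0,0,.02],-70,-20),4)
T=pose();s=snap('wrist');save(s,'w13.png');t=tool(s,cloud(s),T)
B=t[(abs(t[:,0])<.02)&(t[:,2]>.0)&(t[:,2]<.03)&(t[:,1]>-.06)&(t[:,1]<-.01)]
print(np.polyfit(B[:,2],B[:,1],1))
E
```

```text
clock: 25.53
tool_pos: [0.5503, -0.0876, 0.0992]
eef_rot: [0.673, -0.469, 0.324, -0.471]
contact_force: [-0.2, -0.0, -0.7]
opening: 0.492
N 4 row [1.5, 16.4, 7.0, 0.0013, 0.0025, -0.0008] | total shift [ 6.1 65.6 28.3] turn [ 0.005  0.01  -0.003]
[-0.35689405 -0.03248152]
```

```bash
python3 -m inch '[[2,17,7,0.001,0.002,0],[2,19,8,0.001,0.002,0],[1,19,7,0,0.002,0],[0,10,5,0,0.002,0],[0,3,1.3,0,0,0],[0,0,0,0,0,0],[0,2,0.7,0,0,0],[0,1.4,0.5,0,0,0],[0,0,0,0,0,0]]'
```

```text
clock: 26.33
tool_pos: [0.5559, -0.0939, 0.0251]
eef_rot: [0.67, -0.471, 0.33, -0.47]
contact_force: [-0.2, 0.6, -1.2]
opening: 0.495
```

Contact last time was at a TCP height of about 0.011, so 14 mm remain.

```bash
python3 -m inch '[[0,4,1.4,0,0,0],[0,3,1,0,0,0],[0,2,0.7,0,0,0],[0,1.4,0.5,0,0,0],[0,1,0.35,0,0,0],[0,1,0.35,0,0,0],[0,0,0,0,0,0],[0,0,0,0,0,0]]'
```

```text
clock: 27.0
tool_pos: [0.5553, -0.0938, 0.0113]
eef_rot: [0.67, -0.472, 0.329, -0.469]
contact_force: [0.2, -0.2, -1.2]
opening: 0.495
```

```bash
python3 -m inch '[[0,1,0.35,0,0,0],[0,1,0.35,0,0,0],[0,0,0,0,0,0],[0,0,0,0,0,0]]'
```

```text
clock: 27.33
tool_pos: [0.5554, -0.0938, 0.011]
eef_rot: [0.67, -0.472, 0.33, -0.469]
contact_force: [-1.3, -0.0, 9.6]
opening: 0.498
```

```bash
python3 -m inch '[[0,0,0,0,0,0],[0,0,0,0,0,0],[0,0,0,0,0,0],[0,-15,0,0,0,0],[0,-30,0,0,0,0],[0,-35,0,0,0,0],[0,0,0,0,0,0]]' 68
python3 -m inch '[[0,-5.4,-10,0.085,0,0],[0,-5.4,-10,0.085,0,0],[0,-5.4,-10,0.085,0,0],[0,-5.4,-10,0.085,0,0],[0,0,0,0,0,0],[0,0,0,0,0,0]]'
python3 - <<'E'
from h import *
T=pose();s=snap('wrist');save(s,'w14.png');c=cloud(s)
q=obj(c,.56,-.09,.07,.034,.048);print(len(q),np.median(q[:,2]),rect(q))
t=(q-T[:3,3])@T[:3,:3];print(edges(t),rect(t[:,[0,2]]))
E
```

```text
clock: 27.92
tool_pos: [0.5866, -0.0818, 0.0907]
eef_rot: [0.667, -0.47, 0.332, -0.473]
contact_force: [1.5, 1.4, 1.5]
opening: 0.775
clock: 28.42
tool_pos: [0.548, -0.0977, 0.1151]
eef_rot: [0.581, -0.409, 0.405, -0.575]
contact_force: [1.5, -0.1, 0.5]
opening: 0.767
7202 0.04142061661070846 (557.8, -94.1, 99.5, 44.3, 19.7)
[[-21.7  71.7 -37.6]
 [  0.1  73.5  16.2]
 [ 21.7  76.2  60.9]] (-0.1, 11.2, 99.5, 44.3, 90.0)
```

```bash
python3 -m inch '[[0,15,4,0,0,0],[0,25,4,0,0,0],[0,30,3,0,0,0],[0,25,0,0,0,0],[0,9,0,0,0,0],[0,3,0,0,0,0],[0,0,0,0,0,0],[0,0,0,0,0,0]]'
python3 -m inch '[[0,0,0,0,0,0],[0,0,0,0,0,0],[0,0,0,0,0,0],[0,0,0,0,0,0]]' 30 40
python3 -m inch '[[0,-10,0,0,0,0],[0,-30,0,0,0,0],[0,-40,0,0,0,0],[0,-40,0,0,0,0],[0,-40,0,0,0,0],[0,-40,0,0,0,0],[0,-10,0,0,0,0],[0,0,0,0,0,0]]'
python3 - <<'E'
from h import *
o=np.array([.5437,.2725]);a=np.radians(-16.8);g=np.array([-np.sin(a),np.cos(a)])
p=o-.026*g;print(p)
plan(target([*p,.22],-16.8),12)
E
```

```text
clock: 29.13
tool_pos: [0.5594, -0.0921, 0.0077]
eef_rot: [0.58, -0.409, 0.405, -0.576]
contact_force: [0.7, 0.2, 0.0]
opening: 0.775
clock: 29.47
tool_pos: [0.5587, -0.093, 0.0077]
eef_rot: [0.581, -0.409, 0.405, -0.576]
contact_force: [0.5, -2.4, 6.3]
opening: 0.495
clock: 30.13
tool_pos: [0.562, -0.0919, 0.2208]
eef_rot: [0.579, -0.407, 0.406, -0.577]
contact_force: [0.9, -0.3, -1.3]
opening: 0.497
[0.53618517 0.24760969]
N 12 row [-22.6, 0.0, 18.9, 0.0003, -0.0777, -0.0001] | total shift [-3.283e+02  2.000e-01  9.040e+01] turn [ 0.003 -0.933 -0.001]
```

```bash
python3 -m inch '[[-22.6,0,19,0,-0.078,0],[-22.6,0,19,0,-0.078,0],[-22.6,0,19,0,-0.078,0],[-22.6,0,19,0,-0.078,0],[-22.6,0,19,0,-0.078,0],[-22.6,0,19,0,-0.078,0],[-22.6,0,19,0,-0.078,0],[-22.6,0,19,0,-0.078,0],[-22.6,0,19,0,-0.078,0],[-22.6,0,19,0,-0.078,0],[-22.6,0,19,0,-0.078,0],[-22.6,0,19,0,-0.078,0]]'
python3 -m inch '[[0,0,0,0,0,0],[0,0,0,0,0,0],[0,0,0,0,0,0]]'
python3 - <<'E'
from h import *
T=pose();s=snap('wrist');save(s,'w15.png');c=cloud(s)
inhand(s,T)
q=wallfit(c,.0893);print('wall',len(q),rect(q),edges((q-T[:3,3])@T[:3,:3]))
o=np.array([.5437,.2725]);a=np.radians(-16.8);g=np.array([-np.sin(a),np.cos(a)])
p=o-.026*g
plan(target([*p,.1],-16.8),4)
E
```

```text
clock: 31.13
tool_pos: [0.5335, 0.2484, 0.2141]
eef_rot: [0.702, -0.105, 0.097, -0.698]
contact_force: [0.6, 1.0, -1.2]
opening: 0.498
clock: 31.38
tool_pos: [0.5345, 0.2467, 0.2148]
eef_rot: [0.702, -0.106, 0.099, -0.697]
contact_force: [0.6, 0.3, -1.6]
opening: 0.492
front z [47.6 48.  48.4] top y [-35.4 -33.9 -31.7] slope x,z [ 0.001 -0.   ]
wall 4491 (554.5, 308.6, 77.5, 44.0, 73.5) [[-18.9 122.9  27.4]
 [  2.2 124.9  67.8]
 [ 23.9 127.  103.7]]
N 4 row [0.3, 28.8, 0.5, 0.0019, 0.0003, -0.0023] | total shift [  1.8 115.    2.5] turn [ 0.008  0.001 -0.009]
```

View pics/w15.png

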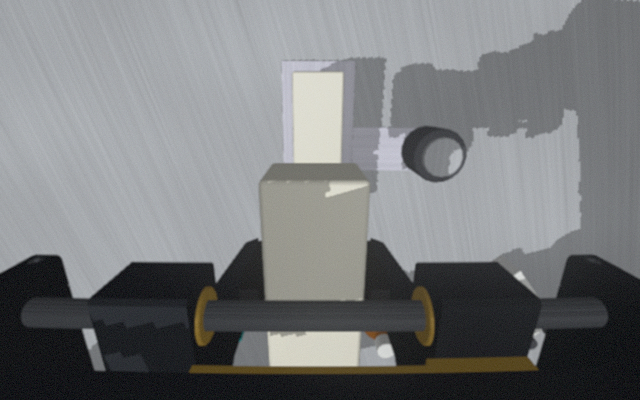

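```bash
python3 -m inch '[[1.2,20,2.5,0.008,0.001,-0.009],[1,32,2,0,0,0],[0,32,0,0,0,0],[0,18,0,0,0,0],[0,6,0,0,0,0],[0,0,0,0,0,0],[0,0,0,0,0,0],[0,0,0,0,0,0]]'
python3 - <<'E'
from h import *
T=pose();s=snap('wrist');save(s,'w16.png');c=cloud(s)
inhand(s,T)
q=wallfit(c,.0893);print('wall',len(q),rect(q),edges((q-T[:3,3])@T[:3,:3]))
o=np.array([.5437,.2725]);a=np.radians(-16.8);g=np.array([-np.sin(a),np.cos(a)])
p=o-.024*g
plan(target([*p,.096],-16.8),4)
E
```

```text
clock: 32.1
tool_pos: [0.5391, 0.2526, 0.1102]
eef_rot: [-0.698, 0.102, -0.104, 0.702]
contact_force: [-0.3, -0.1, -1.2]
opening: 0.495
front z [47.6 48.  48.3] top y [-35.4 -33.9 -31.7] slope x,z [ 0.    -0.001]
wall 7815 (558.1, 320.8, 51.2, 43.8, 73.3) [[-22.9  19.6  45.5]
 [ -1.4  21.2  72.5]
 [ 20.   23.3  96.1]]
N 4 row [-0.3, 3.6, -0.9, -0.0015, 0.0004, 0.0005] | total shift [-1.2 14.2 -3.8] turn [-0.006  0.001  0.002]
```

```bash
python3 -m inch '[[-0.7,4,-2,-0.003,0.001,0.001],[-0.4,3,-1.7,-0.003,0,0.001],[0,2,0,0,0,0],[0,1,0,0,0,0],[0,0,0,0,0,0],[0,0,0,0,0,0],[0,0,0,0,0,0]]'
python3 - <<'E'
from h import *
T=pose();s=snap('wrist');c=cloud(s)
inhand(s,T)
q=wallfit(c,.0893);print('wall',len(q),rect(q),edges((q-T[:3,3])@T[:3,:3]))
o=np.array([.5437,.2725]);a=np.radians(-16.8);g=np.array([-np.sin(a),np.cos(a)])
p=o-.024*g
plan(target([*p,.096],-16.8),4)
E
```

```text
clock: 32.73
tool_pos: [0.536, 0.2491, 0.0987]
eef_rot: [0.7, -0.104, 0.102, -0.699]
contact_force: [0.6, 0.2, -0.8]
opening: 0.498
front z [47.6 48.  48.3] top y [-35.5 -33.9 -31.7] slope x,z [ 0. -0.]
wall 9685 (557.7, 319.8, 54.3, 43.9, 72.9) [[-21.    7.4  47.5]
 [  0.7   9.2  76. ]
 [ 22.   11.2 100.8]]
N 4 row [0.1, 0.7, 0.2, 0.0005, 0.0003, -0.0004] | total shift [0.5 2.7 0.7] turn [ 0.002  0.001 -0.002]
```

```bash
python3 -m inch '[[0.6,0.8,0.9,0.002,0.001,0],[0,0.8,0,0,0,0],[0,0.8,0,0,0,0],[0,0.8,0,0,0,0],[0,0.5,0,0,0,0],[0,0,0,0,0,0],[0,0,0,0,0,0]]'
python3 - <<'E'
from h import *
T=pose();s=snap('wrist');c=cloud(s);save(s,'w17.png')
inhand(s,T)
q=wallfit(c,.0893);print('wall',len(q),rect(q),edges((q-T[:3,3])@T[:3,:3]))
E
```

```text
clock: 33.37
tool_pos: [0.5369, 0.2498, 0.0957]
eef_rot: [-0.7, 0.104, -0.103, 0.7]
contact_force: [-1.4, -0.8, 5.8]
opening: 0.491
front z [47.7 48.  48.4] top y [-35.2 -33.7 -31.4] slope x,z [0.001 0.007]
wall 9852 (557.9, 320.6, 52.8, 44.1, 73.3) [[-21.9   3.5  47.9]
 [ -0.3   6.4  75.5]
 [ 21.3   8.5  99.9]]
```

View pics/w17.png

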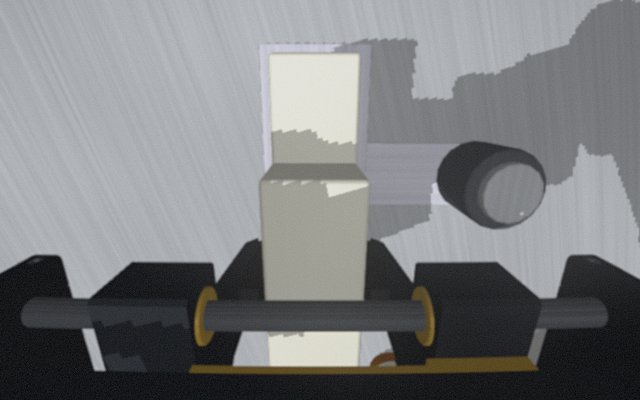

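```bash
python3 -m inch '[[0,0,0,0,0,0],[0,0,0,0,0,0],[0,0,0,0,0,0],[0,-8,0,0,0,0],[0,-25,0,0,0,0],[0,-35,0,0,0,0],[0,-35,0,0,0,0],[0,0,0,0,0,0]]' 66
python3 - <<'E'
from h import *
print(r.get_state()['q'].round(2))
T=pose();s=snap('wrist');save(s,'w18.png')
plan(target([.444,.054,.14],73.7),16)
plan(target([.444,.054,.14],-106.3),16)
E
```

```text
clock: 34.08
tool_pos: [0.5389, 0.2534, 0.2051]
eef_rot: [-0.696, 0.101, -0.105, 0.703]
contact_force: [0.9, 1.4, 0.2]
opening: 0.748
[ 0.05  0.91 -1.11  1.68  0.89  1.13 -1.61]
N 16 row [-11.9, 3.8, -9.6, -0.0002, -0.0987, 0.0004] | total shift [ -33.3   60.8 -217.1] turn [-0.003 -1.579  0.007]
N 16 row [8.3, 3.8, -12.7, -0.0004, 0.0976, -0.0002] | total shift [ -33.3   60.8 -217.1] turn [-0.007  1.562 -0.003]
```

View pics/w18.png

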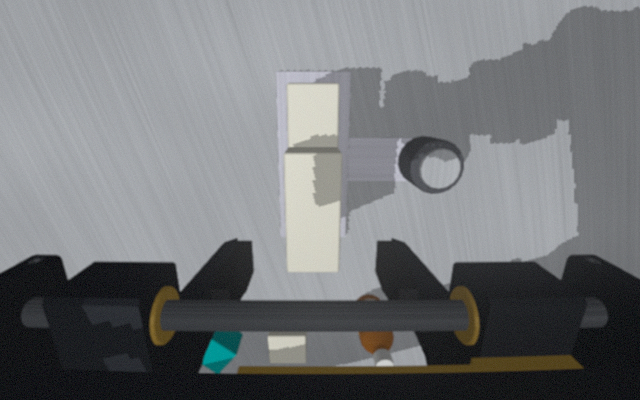

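```bash
python3 -m inch '[[-12,3.5,-9.6,0,-0.099,0],[-12,3.5,-9.6,0,-0.099,0],[-12,3.5,-9.6,0,-0.099,0],[-12,3.5,-9.6,0,-0.099,0],[-12,3.5,-9.6,0,-0.099,0],[-12,3.5,-9.6,0,-0.099,0],[-12,3.5,-9.6,0,-0.099,0],[-12,3.5,-9.6,0,-0.099,0],[-12,3.5,-9.6,0,-0.099,0],[-12,3.5,-9.6,0,-0.099,0],[-12,3.5,-9.6,0,-0.099,0],[-12,3.5,-9.6,0,-0.099,0]]'
python3 -m inch '[[-12,3.5,-9.6,0,-0.099,0],[-12,3.5,-9.6,0,-0.099,0],[-12,3.5,-9.6,0,-0.099,0],[-12,3.5,-9.6,0,-0.099,0],[0,0,0,0,0,0],[0,0,0,0,0,0],[0,0,0,0,0,0]]'
python3 - <<'E'
from h import *
print(r.get_state()['q'].round(2))
T=pose();s=snap('wrist');save(s,'w19.png');c=cloud(s)
q=obj(c,.444,.054,.045,.034,.048);print(len(q),np.median(q[:,2]) if len(q) else 0,rect(q))
t=(q-T[:3,3])@T[:3,:3];print(edges(t),rect(t[:,[0,2]]))
plan(target([.444,.054,.12],73.7),4)
E
```

```text
clock: 35.13
tool_pos: [0.4316, 0.1097, 0.1554]
eef_rot: [-0.636, -0.307, 0.309, 0.637]
contact_force: [-0.3, 0.5, 0.2]
opening: 0.748
clock: 35.72
tool_pos: [0.4412, 0.0511, 0.1421]
eef_rot: [-0.564, -0.425, 0.425, 0.566]
contact_force: [0.2, -0.0, 0.9]
opening: 0.747
[ 0.5   1.03 -1.38  2.16  1.19  1.13 -0.22]
2730 0.041232730745626334 (442.7, 55.8, 47.9, 43.6, -17.1)
[[-17.   99.3 -23.7]
 [  4.6 100.9   1.3]
 [ 26.3 106.   23.3]] (4.8, -0.3, 47.9, 43.6, 89.1)
N 4 row [0.8, 5.6, -0.5, -0.0004, 0.001, 0.0001] | total shift [ 3.3 22.3 -1.9] turn [-0.002  0.004  0.001]
```

View pics/w19.png

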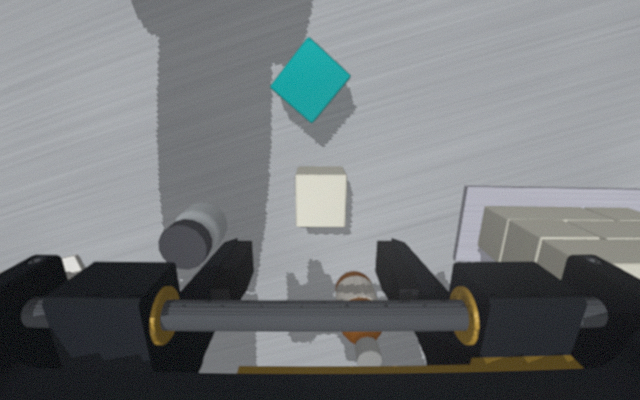

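```bash
python3 -m inch '[[2.5,25,0,0,0.015,0],[2.2,35,0,0,0,0],[0,35,0,0,0,0],[0,25,0,0,0,0],[0,9,0,0,0,0],[0,3,0,0,0,0],[0,0,0,0,0,0],[0,0,0,0,0,0]]'
python3 -m inch '[[0,0,0,0,0,0],[0,0,0,0,0,0],[0,0,0,0,0,0],[0,0,0,0,0,0],[0,0,0,0,0,0]]' 30 25
```

```text
clock: 36.43
tool_pos: [0.4433, 0.0556, 0.0115]
eef_rot: [-0.568, -0.422, 0.421, 0.568]
contact_force: [-0.1, 0.7, -0.6]
opening: 0.746
clock: 36.85
tool_pos: [0.4431, 0.0548, 0.0108]
eef_rot: [-0.568, -0.421, 0.421, 0.568]
contact_force: [1.2, -1.6, 5.8]
opening: 0.496
```

```bash
python3 -m inch '[[0,-10,0,0,0,0],[0,-30,0,0,0,0],[0,-40,0,0,0,0],[0,-40,0,0,0,0],[0,-40,0,0,0,0],[0,-40,0,0,0,0],[0,-10,0,0,0,0],[0,0,0,0,0,0]]'
python3 - <<'E'
from h import *
print(r.get_state()['q'].round(2))
o=np.array([.5437,.2725]);a=np.radians(-16.8);g=np.array([-np.sin(a),np.cos(a)])
p=o+.052*g;print(p)
plan(target([*p,.22],-16.8),16)
E
```

```text
clock: 37.52
tool_pos: [0.4441, 0.0557, 0.2235]
eef_rot: [0.569, 0.423, -0.42, -0.567]
contact_force: [0.5, -0.1, -0.1]
opening: 0.497
[ 0.54  0.87 -1.43  2.07  0.98  1.15 -0.07]
[0.55872965 0.32228061]
N 16 row [16.3, 0.2, 11.8, 0.0001, 0.0981, 0.0003] | total shift [288.4   4.3 -32.1] turn [0.002 1.569 0.005]
```

```bash
python3 -m inch '[[16.3,0,11.8,0,0.098,0],[16.3,0,11.8,0,0.098,0],[16.3,0,11.8,0,0.098,0],[16.3,0,11.8,0,0.098,0],[16.3,0,11.8,0,0.098,0],[16.3,0,11.8,0,0.098,0],[16.3,0,11.8,0,0.098,0],[16.3,0,11.8,0,0.098,0],[16.3,0,11.8,0,0.098,0],[16.3,0,11.8,0,0.098,0],[16.3,0,11.8,0,0.098,0],[16.3,0,11.8,0,0.098,0]]'
python3 -m inch '[[16.3,0,11.8,0,0.098,0],[16.3,0,11.8,0,0.098,0],[16.3,0,11.8,0,0.098,0],[16.3,0,11.8,0,0.098,0],[0,0,0,0,0,0],[0,0,0,0,0,0],[0,0,0,0,0,0]]'
python3 - <<'E'
from h import *
print(r.get_state()['q'].round(2))
T=pose();s=snap('wrist');save(s,'w20.png');c=cloud(s);np.savez('/tmp/w20.npz',**{k:np.array(v) for k,v in s.items()})
t=tool(s,c,T)
b=t[(abs(t[:,0])<.02)&(t[:,2]>-.03)&(t[:,2]<.065)&(t[:,1]>-.045)&(t[:,1]<.005)]
fr=b[(b[:,1]>-.025)&(b[:,1]<.003)];top=b[(b[:,1]<-.026)&(b[:,2]>0)];print('front',edges(fr),'top',edges(top))
q=wallfit(c,.0893);print('wall',len(q),rect(q) if len(q)>5 else '',edges((q-T[:3,3])@T[:3,:3]) if len(q) else '')
o=np.array([.5437,.2725]);a=np.radians(-16.8);g=np.array([-np.sin(a),np.cos(a)])
p=o+.052*g
plan(target([*p,.12],-16.8),4)
E
```

```text
clock: 38.52
tool_pos: [0.489, 0.278, 0.2182]
eef_rot: [0.707, 0.033, -0.036, -0.706]
contact_force: [0.3, -0.2, -1.0]
opening: 0.495
clock: 39.1
tool_pos: [0.5554, 0.3208, 0.2184]
eef_rot: [0.701, -0.104, 0.101, -0.699]
contact_force: [-0.2, 0.5, -0.4]
opening: 0.499
[-0.14  0.88 -0.94  1.51  0.75  1.14 -1.51]
front [[-19.8 -24.8  22. ]
 [  0.2 -12.9  22.6]
 [ 19.8   2.8  23.2]] top [[-19.8 -31.9   0.1]
 [ -0.  -30.4  12.8]
 [ 19.7 -26.2  23. ]]
wall 2211 (559.3, 324.0, 45.9, 44.1, 73.8) [[-18.4 127.2 -18. ]
 [  3.3 129.    5.8]
 [ 24.9 132.7  27.2]]
N 4 row [0.7, 24.7, 0.6, 0.0007, 0.0008, -0.0008] | total shift [ 3.1 98.7  2.7] turn [ 0.003  0.003 -0.003]
```

View pics/w20.png

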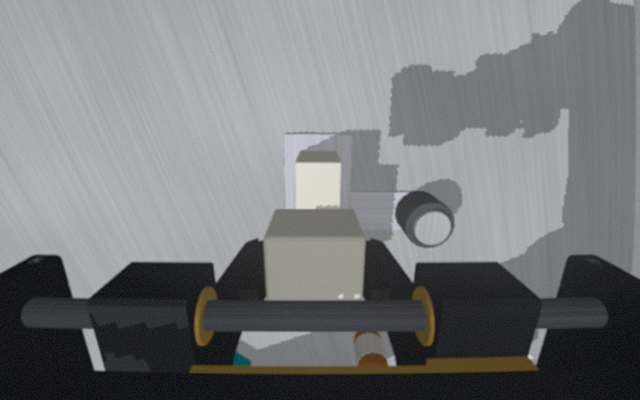

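```bash
python3 -m inch '[[1,20,1,0.003,0.003,-0.003],[0.5,30,0.5,0,0,0],[0,30,0,0,0,0],[0,18,0,0,0,0],[0,4,0,0,0,0],[0,0,0,0,0,0],[0,0,0,0,0,0],[0,0,0,0,0,0]]'
cat > m.py <<'E'
from h import *
import sys
T=pose();s=snap('wrist');save(s,sys.argv[1]);c=cloud(s)
t=tool(s,c,T);P=c.reshape(-1,3)
b=t[(abs(t[:,0])<.02)&(t[:,2]>-.03)&(t[:,2]<.065)&(t[:,1]>-.045)&(t[:,1]<.005)]
fr=b[(b[:,1]>-.025)&(b[:,1]<.003)];top=b[(b[:,1]<-.026)&(b[:,2]>0)];print('front',edges(fr)[:,2],'top',edges(top)[:,1])
q=wallfit(c,.0893)
q=(q-T[:3,3])@T[:3,:3]; 
if len(q)>20: print('wall',len(q),edges(q,.2,99.8))
a=np.radians(-16.8);f=np.array([np.cos(a),np.sin(a)]);g=np.array([-f[1],f[0]]);o=np.array([.5437,.2725])
d=(P[:,:2]-o);pl=t[(abs(P[:,2]-.009)<.004)&(d@g>.06)&(d@g<.12)&(abs(d@f)<.06)];print('plate',len(pl),edges(pl))
print('wrt plan TCP foot xy',(T[:2,3]-o)@np.stack([f,g],1)*1000)
p=o+.0534*g
plan(target([*p,.099],-16.8),4)
E
python3 m.py w21.png
```

```text
clock: 39.82
tool_pos: [0.5592, 0.3235, 0.1196]
eef_rot: [-0.698, 0.103, -0.105, 0.701]
contact_force: [0.6, -0.9, -0.3]
opening: 0.494
front [22.  22.6 23.2] top [-31.9 -30.5 -26.2]
wall 1031 [[-22.1  28.5  14.8]
 [ -0.3  30.7  19.6]
 [ 21.5  35.3  23.3]]
plate 2707 [[-39.5 108.5   6.8]
 [ -0.4 110.4  29. ]
 [ 39.1 112.2  41.1]]
wrt plan TCP foot xy [ 0.05631712 53.34242416]
N 4 row [-0.1, 5.2, 0.0, -0.0012, -0.0005, 0.0007] | total shift [-0.2 20.7 -0. ] turn [-0.005 -0.002  0.003]
```

View pics/w21.png

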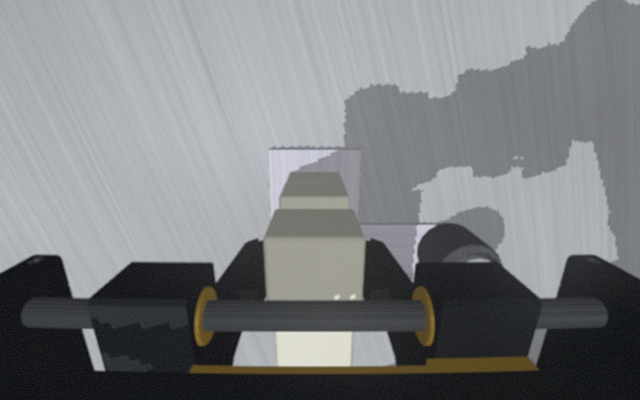

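```bash
python3 -m inch '[[-0.2,5,0.4,-0.003,-0.002,0.002],[0,4,0.4,-0.002,0,0],[0,3,0,0,0,0],[0,2,0,0,0,0],[0,0,0,0,0,0],[0,0,0,0,0,0],[0,0,0,0,0,0]]'
python3 m.py w22.png
```

```text
clock: 40.45
tool_pos: [0.5588, 0.3236, 0.104]
eef_rot: [0.7, -0.104, 0.103, -0.699]
contact_force: [0.6, 0.5, -0.4]
opening: 0.497
front [22.  22.5 23.1] top [-32.  -30.4 -26.4]
wall 592 [[-21.4  13.1  19.7]
 [  0.3  15.2  22.2]
 [ 21.9  19.6  23.6]]
plate 3103 [[-38.7  92.4   7.6]
 [  0.4  94.5  30.1]
 [ 39.7  98.2  42.1]]
wrt plan TCP foot xy [-0.34912927 53.31247311]
N 4 row [0.1, 1.3, 0.0, 0.0005, 0.0, -0.0001] | total shift [0.3 5.  0.1] turn [ 0.002  0.    -0.001]
```

```bash
python3 -m inch '[[0.3,1.2,0.7,0.002,0,0],[0,1,0,0,0,0],[0,1,0,0,0,0],[0,1,0,0,0,0],[0,0.8,0,0,0,0],[0,0.5,0,0,0,0],[0,0,0,0,0,0],[0,0,0,0,0,0]]'
python3 m.py w23.png
```

```text
clock: 41.17
tool_pos: [0.5592, 0.3241, 0.0989]
eef_rot: [0.7, -0.103, 0.103, -0.699]
contact_force: [-1.6, -0.6, 4.3]
opening: 0.498
front [21.9 22.5 23.1] top [-31.9 -30.5 -26.3]
wall 448 [[-21.2   4.6  21.4]
 [  0.5  10.6  22.4]
 [ 21.4  14.4  23.1]]
plate 3213 [[-39.   86.3   6.6]
 [  0.4  89.5  28.9]
 [ 39.4  91.9  41.4]]
wrt plan TCP foot xy [-3.45542487e-02  5.38678788e+01]
N 4 row [0.0, -0.0, -0.1, 0.0001, 0.0, -0.0001] | total shift [ 0.  -0.1 -0.5] turn [ 0.  0. -0.]
```

Contact at 4–5 N, with the block end flush with the wall end (22.5 against about 23 mm). Releasing, backing up and checking all the courses.

```bash
python3 -m inch '[[0,0,0,0,0,0],[0,0,0,0,0,0],[0,0,0,0,0,0],[0,-8,0,0,0,0],[0,-25,-5,0,0,0],[0,-35,-15,0,0,0],[0,-35,-25,0,0,0],[0,-20,-20,0,0,0],[0,0,-10,0,0,0],[0,0,0,0,0,0],[0,0,0,0,0,0]]' 66
python3 - <<'E'
from h import *
T=pose();s=snap('wrist');save(s,'w24.png');c=cloud(s)
o=np.array([.5437,.2725]);a=np.radians(-16.8);f=np.array([np.cos(a),np.sin(a)]);g=np.array([-f[1],f[0]])
q=wallfit(c,.1293);d=(q[:,:2]-o)@np.stack([f,g],1)
for nm,m in (('half3',d[:,1]>.026),('full3',d[:,1]<.026)):
    print(nm,m.sum(),np.median(q[m][:,2]),rect(d[m]),edges(d[m]))
for n in ('scene','side'):
    s=snap(n);save(s,n+'_end.png')
    c=cloud(s);P=c.reshape(-1,3)
    for nm,b in (('bottle',(.557,.06,.04,.098,.112)),('jar',(.444,-.063,.04,.055,.068))):
        print(n,nm,np.round(obj(c,*b).mean(0),4))
    q=wallfit(c,.129);dd=(q[:,:2]-o)@np.stack([f,g],1);print(n,rect(dd),np.median(q[:,2]))
im=cv2.imread('pics/scene_end.png');A=cv2.resize(im[90:190,340:440],(390,390),interpolation=cv2.INTER_CUBIC)
im=cv2.imread('pics/side_end.png');B=cv2.resize(im[215:315,200:300],(390,390),interpolation=cv2.INTER_CUBIC)
cv2.imwrite('pics/end.png',np.hstack([A,B]))
E
```

```text
clock: 42.13
tool_pos: [0.5379, 0.2526, 0.2199]
eef_rot: [0.7, -0.104, 0.103, -0.699]
contact_force: [0.1, -0.2, 0.4]
opening: 0.749
half3 3687 0.12930563173499152 (-0.5, 52.4, 47.1, 43.4, 90.0) [[-21.9  29. ]
 [ -0.2  53.7]
 [ 20.8  75.8]]
full3 5986 0.12942125526205467 (-0.0, -26.2, 99.5, 44.1, -90.0) [[-21.7 -74.9]
 [ -0.2 -21.4]
 [ 21.7  23.4]]
scene bottle [0.5587 0.0595 0.104 ]
scene jar [ 0.4457 -0.0666  0.0605]
scene (2.2, -0.6, 154.5, 47.8, 87.6) 0.12784691828445904
side bottle [0.5566 0.0655 0.1024]
side jar [ 0.4439 -0.0609  0.0583]
side (-0.9, 3.0, 152.1, 46.6, -89.5) 0.12664699826392484
```

View pics/end.png

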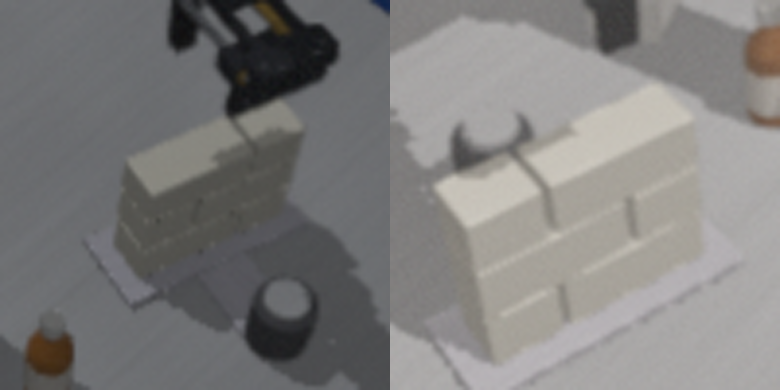

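View pics/w24.png

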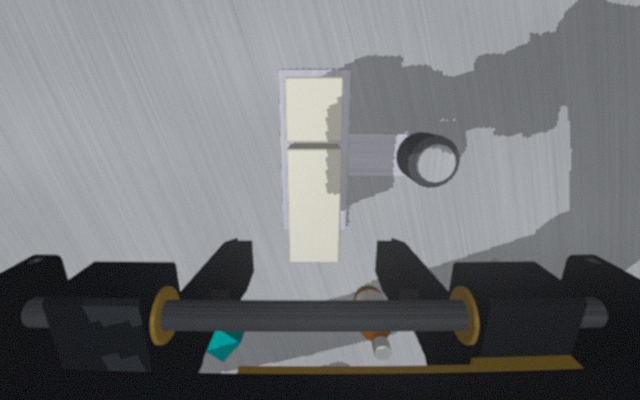

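The running bond is visible in both views: joints at (245,130) in the left crop, and (535,180), (630,215) and (565,300) in the right. The wrist view has the top joint at (313,146). All four blocks are within about 1 mm of their places and the fingers are clear, so I'm handing in.

```bash
python3 -c "
from plant import r
print(r.finish_job())"
```

```text
the job is handed in; nothing more can be done
None
```

The wall is now two courses higher in running bond, and I handed the job in at about 42 s of the 72 s allowed. `finish_job` gives no verdict, so these are my own checks.

**How it was laid:**
- **Half blocks:** I picked them straight from the table.
- **Full blocks:** I lifted them off the rack, laid them flat on the table and gripped them again upright before placing.
- **Set-down:** every block touched the wall at about 4–6 N.

**Last checks:**
- **Third course:** the wrist camera, after release, put the half block at (-0.5, 52.4) mm on the foot and the full block at (0, -26.2) mm. The targets are (0, 52) and (0, -26). Tops measured 129.3–129.4 mm, against 128 expected.
- **Second course:** I measured it just before release rather than after. The half block was about 0.5 mm off along the wall and under 1 mm across. The full block was under 0.5 mm off along and across. Both looked flush afterwards in the scene and side views.
- **Bottle and jar:** both are within about 2 mm of where each camera first measured them.

**Disagreements:**
- The two fixed cameras differ by about 4–7 mm along y, so I used the wrist camera for placing.
- Heights in the wrist view read about 1.3 mm high. The touch heights agreed with that view, so the offset did not affect the placing.

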